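Lock the indexing stand and scan its tilted label

TASK

Turn the indexing stand's turntable by its upright post back against its stop, so that the hole in its ear lies over the hole in the stand, and push the locking pin from the wooden block fully home through both. Then take the scanner off its pad, aim its wide nose squarely at the middle of the striped label from about 40 mm away, hold it steady there for two seconds, and stand it back upright in the middle of its pad. Leave the pin in place, do not bump the stand with the scanner, and leave the jars, tape roll and house block where they stand.

Things in the scene. Friction and masses are not known exactly. Their poses are not given: they have to be found in the camera images.
- index_stand: the fixed indexing stand on the 7 mm white board: dark foot plate 130 x 150 mm, grey drum and ear, turntable and tilted steel plate on top. Origin under the drum's centre, which is on the turntable's vertical axis; x points to the stand's back (about away from the robot), z up. About 95 mm tall overall
- lock_hole (a point): centre of the mouth of the vertical hole in the stand's fixed ear, level with the ear's top, 24 mm above the stand's underside, 85 mm from the turntable axis toward the stand's -y. Hole 13 mm wide, 18 mm deep. The turntable's aluminium ear (8 mm thick, 13 mm hole) lies 1 mm above it when turned home, so the top face that the pin's flange rests on is 9 mm above this point. Axes as the stand
- turntable (a joint): angle of the turntable in rad: 0 is against the stop with the holes in line; positive is turned clockwise seen from above (starts 0.6 to 1.25), so turn it counter-clockwise to bring it home. Stiff friction of about 0.12 N m; it stays where left
- turn_post (a point): middle of the upright round steel post on the turntable (14 mm diameter, 45 mm tall, this point 17 mm below its top, 28 mm above the aluminium plate), 75 mm from the turntable axis; with the turntable home it stands 60 degrees clockwise (seen from above) of the ear hole's direction from the axis. Handle to turn the table by
- turn_axis (a point): point on the vertical axis of the turntable, on its upper face, 33 mm above the stand's underside
- label (a point): centre of the striped white label (34 x 46 mm) on the 62 x 62 mm steel plate in the middle of the turntable. z is the outward normal of the label, tilted 0.40 to 0.70 rad from vertical to the stand's front (-x) when the turntable is home; it turns with the turntable. The tilt is held by a stiff clamped hinge
- pin_block: fixed wooden block 46 x 46 x 30 mm with a vertical 13 mm hole in which the locking pin stands; origin under its centre
- pin_grip (a point): middle height of the locking pin's black knob. The knob is a cylinder 20 mm in diameter, 38 mm tall (this point 19 mm below its top, and 26 mm above the underside of the flange, 23 mm wide and 3 mm thick, that rests on the block). Steel shank 10 mm in diameter, tapered at its tip. z points up along the pin. Pin 66 mm long, 60 g
- pin_tip (a point): lower tip of the locking pin, 51 mm below pin_grip, 25 mm below the flange's underside
- scanner_pad: fixed round grey charging pad, 76 mm across, 10 mm tall; origin under its centre
- pad_top (a point): centre of the pad's black top face, 10 mm above the bench, where the scanner stands
- scanner_grip (a point): point on the scanner's axis 80 mm above its nose face, where the scanner is gripped. The scanner stands nose down on the pad: black flared nose 52 mm wide, 34 mm tall, then a square grey handle 28 x 28 mm from 34 to 126 mm. z runs along the axis from nose to handle end, x and y are square to the handle's flats. About 180 g
- scanner_nose (a point): centre of the scanner's flat nose face, 80 mm from scanner_grip
- scan_spot (a point): the point where the scanner reads, on its axis 40 mm beyond the nose face; to be brought to the label's centre with the axis square to the label
- masking_tape: roll of masking tape lying flat, 92 mm across, 24 mm tall (bystander, loose); origin under its centre
- cone_jar: pale conical jar with a short neck, 116 mm across, 120 mm tall, standing on the white board (bystander, loose); origin under its centre
- bell_jar: clear glass bell jar, 120 mm across, 132 mm tall, on the white board (bystander, loose); origin under its centre
- house_block: small grey house-shaped block with a pitched roof, 34 x 40 mm, 44 mm tall, on the white board (bystander, loose); origin under its centre
Not all that is in view belongs to the job. Of the things that look like the part that bears scanner_grip, the larger one is meant.

How it is judged:
By the outcome, as a careful person would: the job done as asked, in the order asked, and still so for the second after the job is handed in, with the robot touching nothing.
It also fails if it takes over 72 s, if anything falls off the work surface, if the arm or the gripper's body presses on something with over 40 N, if the wrist force passes 120 N, or if a joint passes its speed limit or range.

ROBOT

A 6-joint arm with a two-finger parallel gripper is mounted at the origin on a cart in front of the work surface, level with it; the furniture and walls round the work are solid. World frame = base frame: x ahead of the robot, y to its left, z up, the work surface at z = 0. Lengths are in m, angles in rad, forces in N, time in s.
With the tool pointing down it reaches from about 0.35 to 0.85 m from the base axis. Payload 8.1 kg.
Tool frame: the origin (TCP) lies at the very end of the fingers, on their centre line; the grasp point (between the pads) lies robot.hold_point_z behind it (robot.hold_point_z is the distance from the TCP to the grasp point, in m); z points along the fingers, y is the direction in which the jaws open and shut (so a half turn about z gives the same grasp; the last joint's range is limited). The gripper opens to 93 mm and grips with 3 to 60 N. Pads are 15 mm wide; open, the fingers measure 128 mm over their backs; the gripper's body (75 mm by 188 mm) begins 65 mm behind the grasp point.
Start: joints at [1.237, 0.13, 1.488, -0, 1.523, -0.085], TCP at [0.148, 0.582, 0.219] pointing down, gripper open.
Joint ranges: [-2.96, 2.96], [-0.89, 2.26], [0.02, 2.5], [-1.34, 4.48], [0, 2.73], [-2.66, 2.66]. Speed limits (rad/s): [2.39, 2.39, 2.79, 3.14, 3.14, 3.14].

INTERFACE

Orientations are given as a rotation vector (axis times angle).
In Python, from plant import robot, cams gives the robot as it stands. The module is installed in compiled form; this text tells all that it offers.
- The arm moves only by the tool step_arm, never from a script. Its argument "deltas" is a list of rows, each an object with "offset": the shift along the tool's x, y, z in cm, a list of three; "roll": the turn about the tool's z in rad. In form: [{"offset": [x, y, z], "roll": roll}, ...]. A call has 1 to 12 rows; each row shifts and turns the commanded pose from where the row before left it, along the tool's axes as they then stand; what a row does not reach is not made up. A row lasts 1/8 s, in which the tool goes at most 62.5 mm and 10.7 degrees, less where a joint would pass 70% of its speed; a pose out of reach is approached as far as the arm can. A call with a gripper value outside its range is refused whole. "fingers" is the finger opening in cm, from 0 to 9.3, set as the call begins (left out, the last holds). The fingers move at their own pace and stop on an object; "grip_force" is the grip in N (left out, the last holds). Time passes only in rows, so rows that do not move let the fingers close. It gives the time, the measured TCP pose, the force and the opening at its end, in the units of the state.
- robot.read_state(): the state, without advancing time (a new reading comes with each control period).
- cams.read_camera(name): name is "scene" or "top" or "wrist"; returns a dict with "pixels" (480x640x3 uint8, red, green, blue), "fx", "fy", "cx", "cy" (pixels), "extrinsics" (4x4, takes a point from world to camera coordinates). Camera axes: x right, y down, z forward; pixel columns grow to the right and rows downward; lengths in m; the calibration is good to about 2 mm. A picture is of the moment at which its call begins. There is no depth.
- robot.close_job(): hands the job in, once; it reports no verdict.
Trained networks look in a picture, given as the dict that the camera call returned (one of the last four; its "shot" number tells which), for a name from the list of things; names that differ only in an ending like _2 or _b are one class to them, and where a whole thing is asked for, a point or a joint stands for the part that bears it (a point fixed in the world has none). Each returns a list of dicts, best first, with "score" (0 to 1); they miss things now and then, are a little off and sometimes report something else, mostly with a low value. They report only what shows in the picture. A call takes as long as a camera call. They do not tell look-alikes from the thing itself.
- cams.boxes_of(picture, thing): "xy" ([column, row] in pixels, amid what is visible of it).
- cams.silhouettes(picture, thing): "mask" (480x640 bool, what is visible of it) and "xy" ([column, row] in pixels, amid what is visible of it).
- cams.pinpoint(picture, thing): "xy" ([column, row] in pixels: a listed point, or the origin of a listed thing).
The state is a dict: "t": time; "q": joint angles; "dq": joint speeds; "joint_torque": joint torques, N m; "tool_pos": TCP position; "orientation": TCP orientation; "force": force on the tool from outside, world axes, zero at the start; "wrist_torque": the same for the moment, N m; "opening": finger opening in m.
Only numpy, scipy, OpenCV 4.12 (cv2) and the standard library are available. Lean on these libraries where they do the work, as an engineer would, in place of code of your own. Each camera call takes 0.05 s, during which the arm holds its last target. There are 200 camera calls.

## Working session

There is one attempt and no reset: what is moved stays moved. The work goes in short steps, Python scripts to look and compute and a tool call to move; the robot and the scene stay as the last step left them, time stands still between calls to the robot, and variables do not carry over. Pictures are saved under pics/ and viewed, about 8 in all and at most 12, crops included, and the job is handed in when it is done.

Besides the shell and the picture viewer there is one more tool, called after ">>>" by a JSON object that holds its "api" and its "payload". step_arm: Moves the arm, as the interface text tells. Its arguments: {"type":"object","properties":{"deltas":{"type":"array"},"fingers":{"type":"number"},"grip_force":{"type":"number"}},"required":["deltas"]}

```bash
mkdir -p pics
cat > h.py <<'E'
import numpy as np, cv2
from plant import robot, cams
from scipy.spatial.transform import Rotation as R
from scipy.optimize import least_squares
def ray(p,xy):
    E=np.array(p["extrinsics"]);d=np.array([(xy[0]-p["cx"])/p["fx"],(xy[1]-p["cy"])/p["fy"],1])
    return -E[:3,:3].T@E[:3,3], E[:3,:3].T@d
def onz(p,xy,z):
    o,d=ray(p,xy); return o+d*(z-o[2])/d[2]
def proj(p,X):
    E=np.array(p["extrinsics"]);c=E[:3,:3]@np.array(X)+E[:3,3]
    return np.array([p["fx"]*c[0]/c[2]+p["cx"],p["fy"]*c[1]/c[2]+p["cy"]])
def tri(obs):
    A=np.zeros((3,3));b=np.zeros(3)
    for p,xy in obs:
        o,d=ray(p,xy);d=d/np.linalg.norm(d);P=np.eye(3)-np.outer(d,d);A+=P;b+=P@o
    X=np.linalg.solve(A,b)
    return X,[np.round(proj(p,X)-xy,1) for p,xy in obs]
def save(p,n,crop=None,s=1):
    im=p["pixels"][:,:,::-1]
    if crop: x0,y0,x1,y1=crop; im=im[y0:y1,x0:x1]
    cv2.imwrite("pics/"+n,cv2.resize(im,None,fx=s,fy=s,interpolation=cv2.INTER_CUBIC))
E
cat > a.py <<'E'
from h import *
np.set_printoptions(precision=4,suppress=True)
P={n:cams.read_camera(n) for n in("scene","top","wrist")}
for n in P: save(P[n],n+"0.png"); print(n, ray(P[n],(320,240)),P[n]["fx"])
print(robot.read_state(), robot.hold_point_z)
for t in "index_stand lock_hole turn_post turn_axis label pin_block pin_grip pin_tip scanner_pad pad_top scanner_grip scanner_nose masking_tape cone_jar bell_jar house_block".split():
    for n in("scene","top"):
        print(t,n,[(np.round(d["xy"]).tolist(),round(d["score"],2)) for d in cams.pinpoint(P[n],t)[:3]])
E
python3 a.py
python3 - <<'E'
import cv2,numpy as np
E
```

```text
scene (array([-0.1259,  0.9538,  0.5909]), array([ 0.5781, -0.6949, -0.4276])) 487.67421636446716
top (array([0.333 , 0.0902, 1.3878]), array([ 0.2067, -0.0064, -0.9787])) 578.5585408278672
wrist (array([0.0812, 0.5988, 0.3836]), array([ 0.2412, -0.0718, -0.9679])) 365.0317802966496
{'t': 0.15, 'q': array([ 1.2366,  0.131 ,  1.489 ,  0.    ,  1.523 , -0.0854]), 'dq': array([ 0.0007, -0.0025, -0.0025,  0.0017, -0.001 ,  0.0003]), 'joint_torque': array([  0.0005, -56.0474, -49.2334,   0.0769,   0.0305,  -0.0001]), 'tool_pos': array([0.1476, 0.5811, 0.2178]), 'orientation': array([-0.3898, -3.117 ,  0.0021]), 'force': array([-0.2612, -0.9215,  0.2316]), 'wrist_torque': array([-0.0748,  0.0349, -0.0085]), 'opening': 0.09299302221916617} 0.0188
index_stand scene [([264.0, 282.0], 0.95)]
index_stand top [([248.0, 244.0], 0.78)]
lock_hole scene [([278.0, 256.0], 0.95)]
lock_hole top [([272.0, 231.0], 0.81)]
turn_post scene [([285.0, 272.0], 0.6), ([260.0, 268.0], 0.17)]
turn_post top [([238.0, 276.0], 0.96)]
turn_axis scene [([264.0, 270.0], 0.92)]
turn_axis top [([237.0, 241.0], 0.96)]
lab
[... 569 characters left out ...]
scene [([456.0, 216.0], 0.65), ([346.0, 289.0], 0.63), ([354.0, 290.0], 0.55)]
scanner_grip top [([285.0, 314.0], 0.72), ([160.0, 238.0], 0.62), ([485.0, 331.0], 0.6)]
scanner_nose scene [([348.0, 286.0], 0.58), ([461.0, 234.0], 0.56)]
scanner_nose top [([481.0, 331.0], 0.66), ([290.0, 320.0], 0.64)]
masking_tape scene [([321.0, 310.0], 0.57)]
masking_tape top [([245.0, 319.0], 0.89), ([288.0, 321.0], 0.31)]
cone_jar scene [([181.0, 312.0], 0.78)]
cone_jar top []
bell_jar scene [([276.0, 239.0], 0.89)]
bell_jar top [([318.0, 188.0], 0.83), ([194.0, 316.0], 0.55)]
house_block scene [([231.0, 318.0], 0.8), ([351.0, 292.0], 0.48), ([286.0, 270.0], 0.46)]
house_block top [([178.0, 274.0], 0.66)]
```

View pics/scene0.png

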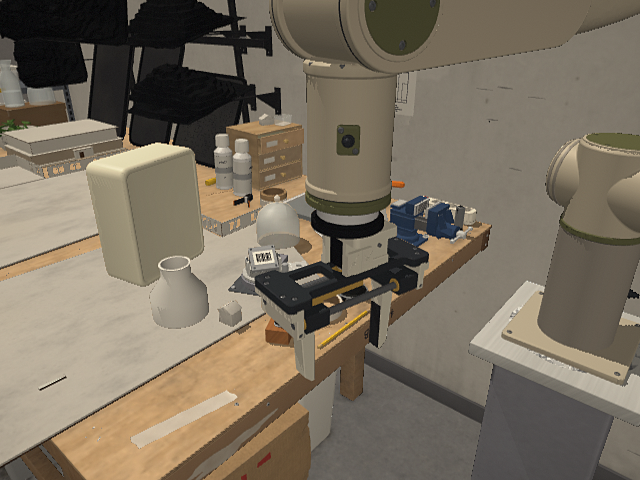

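View pics/top0.png

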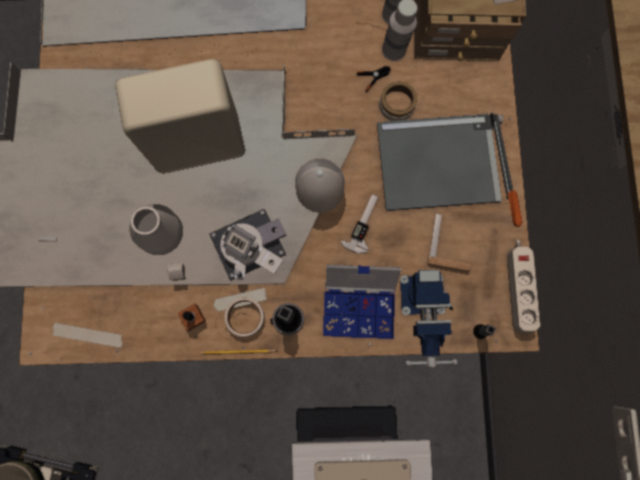

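The scene view shows the gripper hiding most of the work. In the top view, the stand is at (245,245), the post about (240,273) and the turntable ear at (268,262). The pin block is at (191,317).

Scanner candidates: the one on a round pad at (287,318) and a smaller look-alike beside the power strip at (484,331). The first is larger and stands on the pad, so it is the one meant. I'll confirm with an enlarged crop.

```bash
cat > b.py <<'E'
from h import *
np.set_printoptions(precision=4,suppress=True)
p=cams.read_camera("top")
a=p["pixels"][200:350,150:330,::-1]; b=p["pixels"][295:365,455:515,::-1]
A=cv2.resize(a,None,fx=3,fy=3,interpolation=2);B=cv2.resize(b,None,fx=3,fy=3,interpolation=2)
im=np.zeros((450,740,3),np.uint8);im[:,:540]=A;im[:210,550:730]=B
cv2.imwrite("pics/top1.png",im)
for t,z in dict(index_stand=.007,lock_hole=.031,turn_post=.068,turn_axis=.040,label=.07,pin_block=0,pin_grip=.059,scanner_pad=0,pad_top=.01,scanner_grip=.09,masking_tape=0,house_block=.007,bell_jar=.007,cone_jar=.007).items():
    print(t,[(onz(p,d["xy"],z),round(d["score"],2)) for d in cams.pinpoint(p,t)[:2]])
E
python3 b.py
```

```text
index_stand [(array([0.6113, 0.2604, 0.007 ]), 0.66)]
lock_hole [(array([0.6454, 0.1958, 0.031 ]), 0.73)]
turn_post [(array([0.5302, 0.2722, 0.068 ]), 0.64)]
turn_axis [(array([0.6161, 0.2677, 0.04  ]), 0.87)]
label [(array([0.6081, 0.2705, 0.07  ]), 0.82)]
pin_block [(array([0.4518, 0.3824, 0.    ]), 0.85)]
pin_grip [(array([0.4466, 0.3894, 0.059 ]), 0.46)]
scanner_pad [(array([0.4317, 0.1662, 0.    ]), 0.93)]
pad_top [(array([0.438 , 0.1684, 0.01  ]), 0.79)]
scanner_grip [(array([0.441 , 0.1624, 0.09  ]), 0.59), (array([ 0.4003, -0.2765,  0.09  ]), 0.52)]
masking_tape [(array([0.44 , 0.266, 0.   ]), 0.62), (array([0.4307, 0.1619, 0.    ]), 0.54)]
house_block [(array([0.5519, 0.4285, 0.007 ]), 0.64)]
bell_jar [(array([0.761 , 0.0779, 0.007 ]), 0.68), (array([0.5476, 0.4289, 0.007 ]), 0.44)]
cone_jar [(array([0.6506, 0.4762, 0.007 ]), 0.55)]
```

View pics/top1.png

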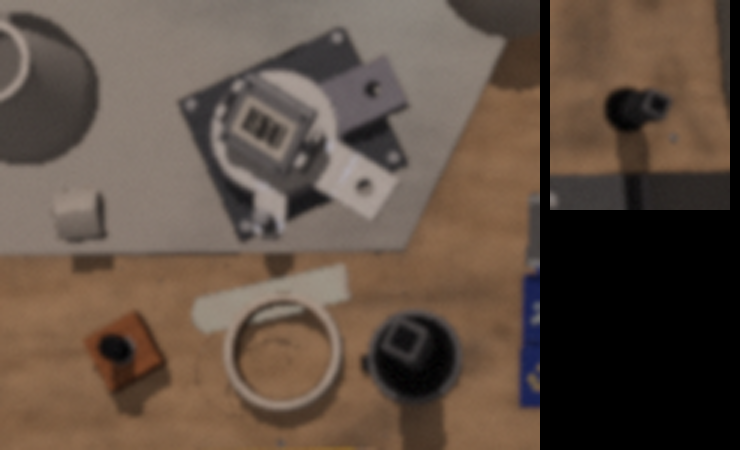

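The crop confirms it: the scanner on the pad at (287,318) is clearly the larger one. The stand is turned about 27° and the turntable sits about 0.9 rad off home. I'll move over the work for a closer look.

>>> {"api": "step_arm", "payload": {"deltas": [{"offset": [-3.9,-1.9,-0.8],"roll": 0},{"offset": [-3.9,-1.9,-0.8],"roll": 0},{"offset": [-3.9,-1.9,-0.8],"roll": 0},{"offset": [-3.9,-1.9,-0.8],"roll": 0},{"offset": [-3.9,-1.9,-0.8],"roll": 0},{"offset": [-3.9,-1.9,-0.8],"roll": 0},{"offset": [-3.9,-1.9,-0.8],"roll": 0},{"offset": [-3.9,-1.9,-0.8],"roll": 0},{"offset": [-3.9,-1.9,-0.8],"roll": 0},{"offset": [-3.9,-1.9,-0.8],"roll": 0},{"offset": [0,0,0],"roll": 0}], "fingers": 4.0, "grip_force": 20}}

```text
t: 3.88
tool_pos: [0.4811, 0.2994, 0.2992]
orientation: [0.396, 3.115, 0.0]
force: [0.2, 0.3, 0.5]
opening: 0.0401
```

```bash
cat > c.py <<'E'
from h import *
import sys
np.set_printoptions(precision=4,suppress=True)
P=[cams.read_camera(n) for n in("wrist","top","scene")]
save(P[0],"w1.png")
for t,z in dict(index_stand=.007,lock_hole=.031,turn_post=.068,turn_axis=.040,label=.07,pin_block=0,pin_grip=.059,pin_tip=None,pad_top=.01,scanner_grip=.09,house_block=.007,bell_jar=.007,cone_jar=.007).items():
    L=[cams.pinpoint(p,t) for p in P]
    print(t,[(onz(P[0],d["xy"],z) if z is not None else "",np.round(d["xy"]),round(d["score"],2)) for d in L[0][:2]])
    for l in L[:2]: 
        pass
    if L[0] and L[1]: print("   tri wt",*tri([(P[0],L[0][0]["xy"]),(P[1],L[1][0]["xy"])]))
    if L[0] and L[2]: print("   tri ws",*tri([(P[0],L[0][0]["xy"]),(P[2],L[2][0]["xy"])]))
s=robot.read_state();print(s["t"],s["tool_pos"],s["orientation"],s["q"],s["force"])
E
python3 c.py
```

```text
index_stand [(array([0.615 , 0.2678, 0.007 ]), array([325., 302.]), 0.77)]
   tri ws [0.6164 0.2668 0.002 ] [array([-0.5, -0.4]), array([-0.4, -0.1])]
lock_hole []
turn_post [(array([0.5386, 0.2755, 0.068 ]), array([315., 263.]), 0.58)]
   tri wt [0.536  0.2738 0.0676] [array([-2. , -1.9]), array([-0.8, -1.1])]
   tri ws [0.5397 0.2733 0.0592] [array([-1.4, -1.1]), array([-0.9, -0.2])]
turn_axis [(array([0.6093, 0.2716, 0.04  ]), array([327., 308.]), 0.6), (array([0.4394, 0.3887, 0.04  ]), array([390., 150.]), 0.51)]
   tri wt [0.6096 0.2717 0.0397] [array([0.1, 0.1]), array([0.1, 0.1])]
   tri ws [0.609  0.2711 0.0393] [array([-0.5, -0.4]), array([-0.3, -0.1])]
label [(array([0.6118, 0.2747, 0.07  ]), array([330., 320.]), 0.7)]
   tri wt [0.5966 0.2755 0.0962] [array([-2.2, -1.2]), array([-1. , -0.8])]
   tri ws [0.6073 0.2753 0.0781] [array([-0.3, -0.3]), array([-0.2, -0.1])]
pin_block [(array([0.4431, 0.3933, 0.    ]), array([388., 152.]), 0.66)]
   tri wt [ 0.4484  0.4006 -0.05  ] [array([-0.3,  1.8]), array([-0.4,  0.9])]
   tri ws [0.4413 0.3916 0.0024] [array([-1.3, -1. ]), ar
[... 433 characters left out ...]
 -0.]), array([-0., -0.])]
pad_top []
scanner_grip [(array([0.4384, 0.1636, 0.09  ]), array([186., 206.]), 0.91)]
   tri wt [0.4391 0.1616 0.085 ] [array([0.1, 0.4]), array([-0. ,  0.2])]
   tri ws [0.4359 0.1656 0.0996] [array([-2.5, -1.3]), array([-1.2,  0.2])]
house_block [(array([0.5546, 0.4244, 0.007 ]), array([431., 232.]), 0.9)]
   tri ws [0.5565 0.4259 0.0107] [array([2.2, 1.8]), array([1.7, 0.6])]
bell_jar []
cone_jar [(array([0.6564, 0.4743, 0.007 ]), array([481., 294.]), 0.78)]
   tri ws [0.6557 0.4737 0.0046] [array([-1.2, -1.1]), array([-0.8, -0.5])]
5.975 [0.4789 0.3013 0.2987] [ 0.3899  3.1173 -0.    ] [ 0.471   0.0185  1.4613 -0.      1.6618 -0.851 ] [-0.7503  0.5439  0.6528]
```

View pics/w1.png

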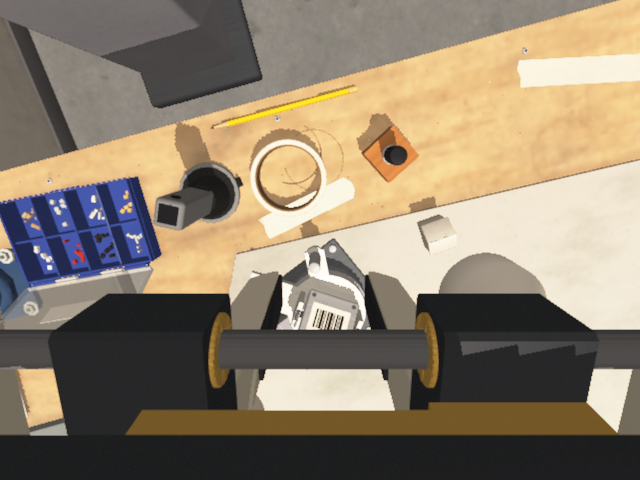

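The wrist view shows the post at about (315,255), the pin at (395,156), and the scanner leaning in perspective at (186,206), with nothing else near the post. I'll straddle the post with the jaws along the mean tangent of its arc.

>>> {"api": "step_arm", "payload": {"deltas": [{"offset": [-3.2,-0.5,0],"roll": 0},{"offset": [-3.2,-0.5,0],"roll": 0},{"offset": [0,0,4.0],"roll": -0.171},{"offset": [0,0,4.0],"roll": -0.171},{"offset": [0,0,4.0],"roll": -0.171},{"offset": [0,0,4.0],"roll": -0.171},{"offset": [0,0,4.2],"roll": 0},{"offset": [0,0,4.2],"roll": 0},{"offset": [0,0,0],"roll": 0},{"offset": [0,0,0],"roll": 0}]}}

```text
t: 7.22
tool_pos: [0.5394, 0.2763, 0.0564]
orientation: [-0.678, 3.066, 0.0]
force: [0.6, 0.2, 0.4]
opening: 0.0398
```

```bash
cat > st.py <<'E'
from h import *
np.set_printoptions(precision=4,suppress=True)
def st():
    s=robot.read_state(); M=R.from_rotvec(s["orientation"]).as_matrix()
    print(round(s["t"],2),s["tool_pos"],"x",M[:,0],"y",M[:,1],"z",M[:,2],"q",s["q"],"F",s["force"],s["opening"]); return s,M
E
python3 -c "
from st import *
st();p=cams.read_camera('wrist');save(p,'w2.png')"
```

```text
7.22 [0.5394 0.2763 0.0564] x [-0.9068 -0.4216 -0.0017] y [-0.4216  0.9068 -0.0001] z [ 0.0015  0.0007 -1.    ] q [ 0.3888  0.2759  1.6285  0.      1.2355 -1.6172] F [0.6197 0.1711 0.3615] 0.03980928428142289
```

View pics/w2.png

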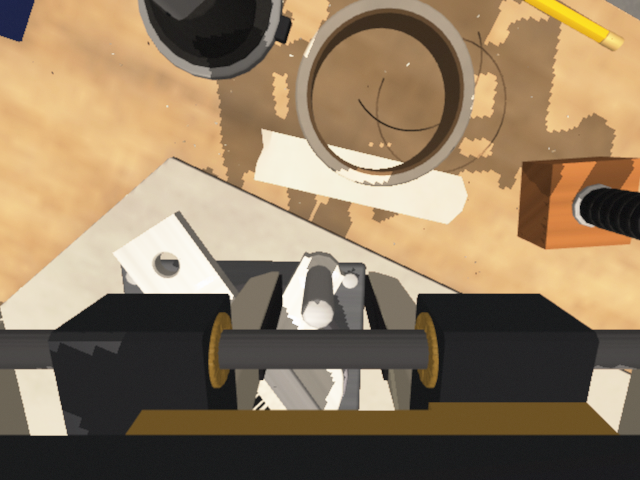

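The wrist picture shows the post centred between the fingers at (318,310). I'll narrow the jaws and follow the arc, stopping just short of home.

>>> {"api": "step_arm", "payload": {"deltas": [{"offset": [0,0,0],"roll": 0},{"offset": [0,0,0],"roll": 0},{"offset": [0,-0.4,0],"roll": 0},{"offset": [0.4,-1.0,0],"roll": 0},{"offset": [0.3,-1.0,0],"roll": 0},{"offset": [0.1,-1.0,0],"roll": 0},{"offset": [0,-1.0,0],"roll": 0},{"offset": [-0.1,-1.0,0],"roll": 0},{"offset": [-0.3,-1.0,0],"roll": 0},{"offset": [-0.3,-0.6,0],"roll": 0}], "fingers": 2.2}}

```text
t: 8.52
tool_pos: [0.5679, 0.2113, 0.0547]
orientation: [-0.677, 3.067, -0.0]
force: [-1.4, 1.7, -0.6]
opening: 0.0223
```

>>> {"api": "step_arm", "payload": {"deltas": [{"offset": [-0.1,-0.2,0],"roll": 0},{"offset": [-0.1,-0.2,0],"roll": 0},{"offset": [0,0,0],"roll": 0}]}}

```text
t: 8.9
tool_pos: [0.571, 0.2092, 0.0548]
orientation: [-0.678, 3.067, -0.0]
force: [0.1, 0.8, -0.3]
opening: 0.0221
```

>>> {"api": "step_arm", "payload": {"deltas": [{"offset": [-0.2,-0.3,0],"roll": 0},{"offset": [-0.2,-0.3,0],"roll": 0},{"offset": [0,0,0],"roll": 0}]}}

```text
t: 9.28
tool_pos: [0.5756, 0.2065, 0.0545]
orientation: [0.678, -3.065, -0.003]
force: [-6.5, 4.1, 3.1]
opening: 0.0223
```

```bash
cat > d.py <<'E'
from st import *
s,M=st()
p=cams.read_camera("top");w=cams.read_camera("wrist")
a=cv2.resize(p["pixels"][200:300,190:310,::-1],None,fx=4,fy=4,interpolation=2)
b=w["pixels"][140:440,100:420,::-1]
im=np.zeros((400,800,3),np.uint8);im[:,:480]=a;im[:300,480:]=b
cv2.imwrite("pics/home.png",im)
E
python3 d.py
```

```text
9.28 [0.5756 0.2065 0.0545] x [-0.9066 -0.4219  0.0017] y [-0.4219  0.9066  0.0024] z [-0.0025  0.0015 -1.    ] q [ 0.2594  0.2951  1.609   0.0022  1.2395 -1.7477] F [-6.547   4.1212  3.0567] 0.022281353531888898
```

View pics/home.png

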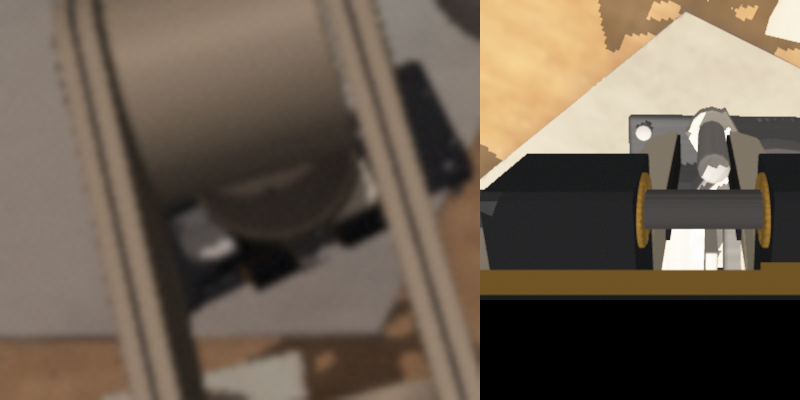

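The top view is hidden by the arm. The force has risen to 7.7 N, well above the friction of about 1.6 N, so the table is at the stop. One more small nudge will confirm it, then I'll back off and rise.

>>> {"api": "step_arm", "payload": {"deltas": [{"offset": [-0.1,-0.2,0],"roll": 0},{"offset": [0,0,0],"roll": 0}]}}

```text
t: 9.62
tool_pos: [0.5758, 0.2064, 0.0544]
orientation: [0.679, -3.063, -0.006]
force: [-14.1, 9.5, 7.2]
opening: 0.0226
```

>>> {"api": "step_arm", "payload": {"deltas": [{"offset": [0.2,0.5,0],"roll": 0},{"offset": [0.1,0.2,0],"roll": 0},{"offset": [0,0,-4],"roll": 0},{"offset": [0,0,-6],"roll": 0},{"offset": [0,0,-6],"roll": 0},{"offset": [4.0,4.0,-3],"roll": 0},{"offset": [4.0,4.0,0],"roll": 0},{"offset": [0,0,0],"roll": 0},{"offset": [0,0,0],"roll": 0}], "fingers": 3.2}}

```text
t: 10.75
tool_pos: [0.4684, 0.2473, 0.2443]
orientation: [-0.678, 3.066, -0.001]
force: [-0.0, 0.5, 0.2]
opening: 0.0317
```

```bash
cat > e.py <<'E'
from st import *
s,M=st()
p=cams.read_camera("wrist");save(p,"w3.png");np.savez("w3.npz",**p)
for t,z in dict(lock_hole=.031,turn_post=.068,turn_axis=.040,pin_grip=.059,scanner_grip=.09).items():
    print(t,[(onz(p,d["xy"],z),np.round(d["xy"]),round(d["score"],2)) for d in cams.pinpoint(p,t)[:2]])
E
python3 e.py
```

```text
10.75 [0.4684 0.2473 0.2443] x [-0.9067 -0.4218 -0.0012] y [-0.4218  0.9067 -0.0007] z [ 0.0014 -0.0001 -1.    ] q [ 0.3895 -0.0714  1.6475 -0.0006  1.5642 -1.6168] F [-0.04    0.5288  0.1678] 0.03171626985598346
lock_hole [(array([0.4392, 0.3765, 0.031 ]), array([443., 238.]), 0.68), (array([0.4394, 0.1689, 0.031 ]), array([264., 154.]), 0.47)]
turn_post [(array([0.5709, 0.2114, 0.068 ]), array([247., 295.]), 0.69)]
turn_axis [(array([0.6148, 0.2667, 0.04  ]), array([283., 337.]), 0.75)]
pin_grip [(array([0.4443, 0.3882, 0.059 ]), array([460., 254.]), 0.86)]
scanner_grip [(array([0.4343, 0.1612, 0.09  ]), array([247., 146.]), 0.71)]
```

View pics/w3.png

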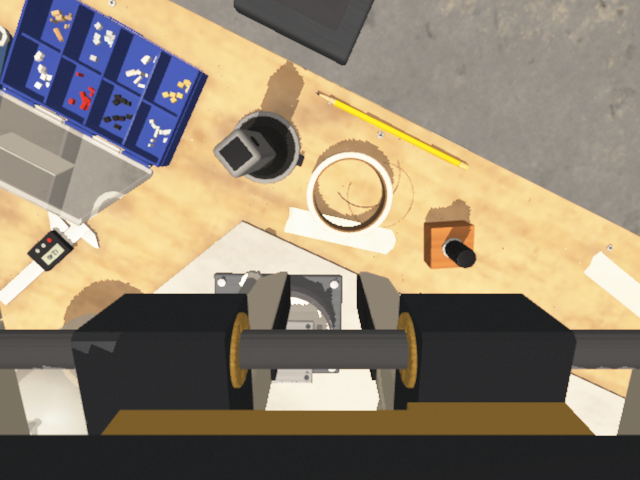

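The post is at home, about (0.571,0.211), and the force rose to 18 N against the stop. Next is the pin: above it, roll, then down.

>>> {"api": "step_arm", "payload": {"deltas": [{"offset": [-1.3,4.6,0],"roll": 0},{"offset": [-1.3,4.6,0],"roll": 0},{"offset": [-1.3,4.6,0],"roll": 0},{"offset": [0,0,2.0],"roll": 0.157},{"offset": [0,0,2.0],"roll": 0.157},{"offset": [0,0,2.0],"roll": 0.157},{"offset": [0,0,2.0],"roll": 0.157},{"offset": [0,0,2.0],"roll": 0.157},{"offset": [0,0,0],"roll": 0},{"offset": [0,0,0],"roll": 0}], "fingers": 5.0}}

```text
t: 12.3
tool_pos: [0.4455, 0.3892, 0.1446]
orientation: [0.542, 3.094, 0.001]
force: [-0.7, -0.4, 0.6]
opening: 0.0503
```

```bash
cat > f.py <<'E'
from st import *
s,M=st()
p=cams.read_camera("wrist");save(p,"w4.png");np.savez("w4.npz",**p)
for t,z in dict(pin_grip=.056,lock_hole=.031,turn_axis=.04).items():
    print(t,[(onz(p,d["xy"],z),np.round(d["xy"]),round(d["score"],2)) for d in cams.pinpoint(p,t)[:3]])
X=onz(p,cams.pinpoint(p,"pin_grip")[0]["xy"],.056);print("tool offset cm",M.T@(X-s["tool_pos"])*100)
E
python3 f.py
```

```text
12.3 [0.4455 0.3892 0.1446] x [-0.9405  0.3397 -0.0003] y [0.3397 0.9405 0.0004] z [ 0.0004  0.0003 -1.    ] q [ 0.6314  0.1525  1.6005 -0.      1.3881 -0.5928] F [-0.6809 -0.3755  0.5845] 0.050277611116223024
pin_grip [(array([0.4427, 0.3876, 0.056 ]), array([319., 241.]), 0.55), (array([0.4302, 0.2003, 0.056 ]), array([ 80., 307.]), 0.33)]
lock_hole []
turn_axis []
tool offset cm [ 0.2146 -0.2484  8.8582]
```

>>> {"api": "step_arm", "payload": {"deltas": [{"offset": [0.15,-0.15,4.0],"roll": 0},{"offset": [0,0,4.0],"roll": 0},{"offset": [0,0,2.6],"roll": 0},{"offset": [0,0,0],"roll": 0}]}}

```text
t: 13.05
tool_pos: [0.4414, 0.387, 0.0357]
orientation: [-0.545, -3.091, 0.005]
force: [-0.6, -0.9, 0.4]
opening: 0.0502
```

>>> {"api": "step_arm", "payload": {"deltas": [{"offset": [0,0,0],"roll": 0},{"offset": [0,0,0],"roll": 0},{"offset": [0,0,0],"roll": 0},{"offset": [0,0,0],"roll": 0},{"offset": [0,0,0],"roll": 0}], "fingers": 1.2, "grip_force": 25}}

```text
t: 13.68
tool_pos: [0.4439, 0.389, 0.039]
orientation: [0.546, 3.092, 0.003]
force: [0.5, 1.6, 5.5]
opening: 0.0194
```

The pin is gripped at 19.4 mm opening. I'll lift it and carry it to just past the lock hole, where the wrist camera can see the hole.

>>> {"api": "step_arm", "payload": {"deltas": [{"offset": [0,0,-3],"roll": 0},{"offset": [0,0,-5],"roll": 0},{"offset": [0,0,-5],"roll": 0},{"offset": [-5,-2,0],"roll": 0},{"offset": [-5,-2,0],"roll": 0},{"offset": [-5,-2,0],"roll": 0},{"offset": [-5,-2,0],"roll": 0},{"offset": [-5,-2,0],"roll": 0},{"offset": [-5,-2,0],"roll": 0},{"offset": [0,0,0],"roll": 0},{"offset": [0,0,0],"roll": 0}]}}

```text
t: 15.05
tool_pos: [0.6832, 0.1724, 0.1669]
orientation: [-0.547, -3.091, 0.001]
force: [-1.0, 0.5, -0.1]
opening: 0.0195
```

```bash
cat > g.py <<'E'
from st import *
s,M=st()
p=cams.read_camera("wrist");save(p,"w5.png");np.savez("w5.npz",**p)
for t,z in dict(pin_tip=.14,pin_grip=.19,lock_hole=.031,turn_axis=.04,turn_post=.068,label=.075).items():
    print(t,[(onz(p,d["xy"],z),np.round(d["xy"]),round(d["score"],2)) for d in cams.pinpoint(p,t)[:3]])
E
python3 g.py
```

```text
15.05 [0.6832 0.1724 0.1669] x [-0.9392  0.3434  0.0019] y [ 0.3434  0.9392 -0.0008] z [-0.0021 -0.0001 -1.    ] q [ 0.1744  0.4399  1.2147  0.0003  1.4891 -1.046 ] F [-0.964   0.5094 -0.1455] 0.019498019520343652
pin_tip [(array([0.682 , 0.1729, 0.14  ]), array([322., 270.]), 0.72)]
pin_grip [(array([0.6806, 0.1726, 0.19  ]), array([320., 306.]), 0.88)]
lock_hole [(array([0.6475, 0.1949, 0.031 ]), array([334., 180.]), 0.58)]
turn_axis []
turn_post []
label [(array([0.6064, 0.2708, 0.075 ]), array([423.,  88.]), 0.78)]
```

View pics/w5.png

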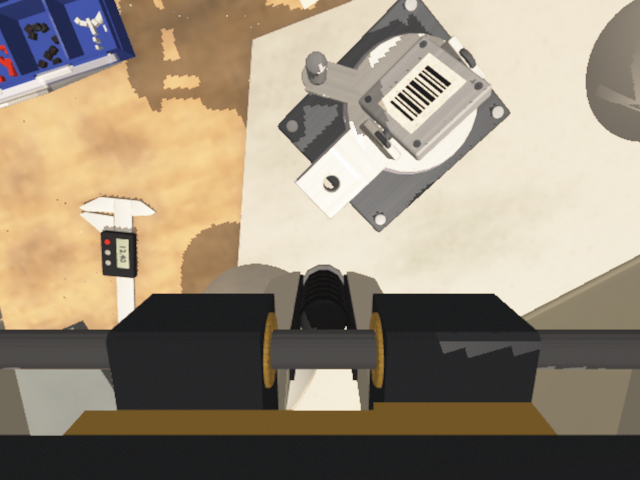

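The table is at home, with the ear hole at about (332,183) and the label around (420,92). I'll measure the hole centre on the ear's top face.

```bash
cat > i.py <<'E'
from st import *
p=dict(np.load("w5.npz"))
g=cv2.cvtColor(p["pixels"],cv2.COLOR_RGB2GRAY)
sub=g[165:202,312:352]; print((sub[::2,::2]))
m=(sub<150).astype(np.uint8); n,l,s,c=cv2.connectedComponentsWithStats(m)
for k in range(1,n):
    if s[k,4]>15:
        xy=c[k]+[312,165]; print(xy,s[k],onz(p,xy,.040),onz(p,xy,.031))
for a,b in [((380,218),(292,126)),((497,112),(410,5)),((380,218),(497,112)),((292,126),(410,5))]:
    A,B=onz(p,a,.015),onz(p,b,.015); d=B-A; print(A,B,np.linalg.norm(d),np.degrees(np.arctan2(d[1],d[0])))
E
python3 i.py
```

```text
[[126 240 248 250 250 249 247 248 249 249 248 248 249 249 249 249 254 254
  254 248]
 [239 248 249 250 248 247 248 249 249 248 248 249 249 250 249 248 247 254
  254 254]
 [248 249 250 249 248 248 249 249 248 248 249 249 249 249 248 247 248 250
  254 254]
 [249 250 249 248 249 249 249 248 248 249 249 250 249 248 247 248 249 249
  250 254]
 [250 248 248 248 249 248 248 248 242 249 249 249 248 247 248 249 250 249
  249 251]
 [249 248 248 249 248 248 248 243 217 181 180 207 242 248 249 249 249 250
  250 250]
 [248 248 249 248 248 248 243 154  68  72  73  72 139 235 250 249 250 250
  250 251]
 [248 248 248 248 248 247 223 208  59  70  71  72  74 158 247 250 250 250
  251 251]
 [249 248 248 248 248 240 225 225 209  60  69  74  74  99 231 250 250 251
  251 251]
 [248 247 248 249 250 235 203 225 226 208  62  71  73  79 226 250 251 251
  250 250]
 [248 248 248 250 250 237 140 227 226 227 149  63  73  99 229 251 251 250
  250 250]
 [248 249 249 250 249 242 153 132 173 227 209  78  80 143 245 251 250 250
  249 248]
 [248 250 250 250 248 248 228 130  85  82  80  91 136 229 251 250 250 249
  248 
[... 242 characters left out ...]
47 249
  250 251]
 [248 247 248 249 249 249 249 249 250 251 251 250 250 249 247 247 249 250
  251 252]
 [242 248 249 249 249 250 250 250 251 251 250 250 249 247 247 249 250 251
  252 241]
 [210 244 249 249 250 249 250 251 251 250 250 249 248 247 249 250 252 252
  240 130]]
[332.4296 183.0282] [ 12  11  15  16 142] [0.6485 0.1934 0.04  ] [0.6494 0.1933 0.031 ]
[0.6944 0.2223 0.015 ] [0.5949 0.1774 0.015 ] 0.1091399151162571 -155.70473041516186
[0.6427 0.3404 0.015 ] [0.5428 0.2956 0.015 ] 0.10955994821851475 -155.87042061370812
[0.6944 0.2223 0.015 ] [0.6427 0.3404 0.015 ] 0.12892059486871915 113.6172099292092
[0.5949 0.1774 0.015 ] [0.5428 0.2956 0.015 ] 0.1292331299759063 113.80487899200858
```

>>> {"api": "step_arm", "payload": {"deltas": [{"offset": [2.0,0.4,0],"roll": 0},{"offset": [2.0,0.4,0],"roll": 0},{"offset": [0,0,4],"roll": 0},{"offset": [0,0,4],"roll": 0},{"offset": [0,0,0],"roll": 0},{"offset": [0,0,0],"roll": 0}]}}

```text
t: 16.15
tool_pos: [0.6497, 0.1942, 0.0897]
orientation: [0.546, 3.092, 0.001]
force: [0.4, 1.2, 0.1]
opening: 0.0197
```

```bash
cat > j.py <<'E'
from st import *
s,M=st()
p=cams.read_camera("wrist");np.savez("w6.npz",**p);q=cams.read_camera("scene")
h=proj(p,[.648,.1936,.04]);t=proj(p,s["tool_pos"]-[0,0,.034]);print("hole px",h,"tip px",t)
H=proj(q,[.648,.1936,.04]);T=proj(q,s["tool_pos"]-[0,0,.034]);print(H,T)
a=cv2.resize(p["pixels"][190:320,260:390,::-1],(400,400),interpolation=2)
x,y=H.astype(int)
b=cv2.resize(q["pixels"][y-45:y+35,x-40:x+40,::-1],(400,400),interpolation=2)
cv2.imwrite("pics/ins.png",np.hstack([a,b]))
E
python3 j.py
```

```text
16.15 [0.6497 0.1942 0.0897] x [-0.9395  0.3425 -0.0014] y [0.3425 0.9395 0.0009] z [ 0.0016  0.0004 -1.    ] q [ 0.2149  0.4223  1.3813  0.      1.3363 -1.0063] F [0.4202 1.1741 0.0776] 0.01973194542440503
hole px [320.4406 257.6684] tip px [322.2617 268.0909]
[276.1002 254.3833] [275.2334 248.6111]
```

View pics/ins.png

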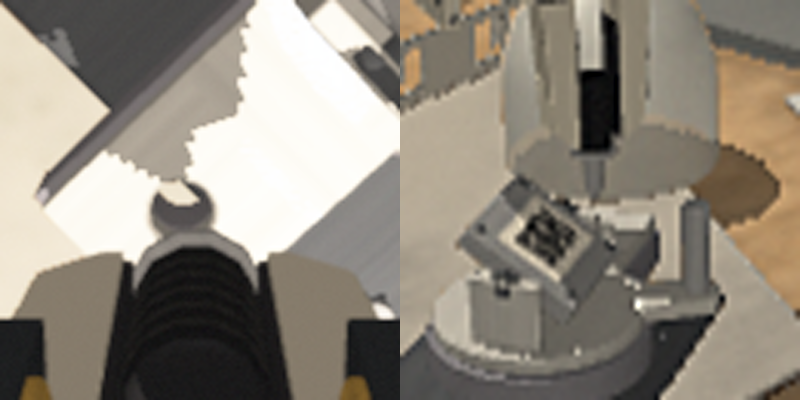

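The wrist crop shows the ear hole at about (319,258) and the pin centreline at about 322, so the pin needs a shift of roughly 1.5 mm. I'll correct and lower it gently.

>>> {"api": "step_arm", "payload": {"deltas": [{"offset": [0.15,-0.15,0],"roll": 0},{"offset": [0,0,1.0],"roll": 0},{"offset": [0,0,0.7],"roll": 0},{"offset": [0,0,0.5],"roll": 0},{"offset": [0,0,0],"roll": 0}]}}

```text
t: 16.88
tool_pos: [0.6466, 0.1928, 0.0649]
orientation: [-0.547, -3.092, 0.001]
force: [0.2, -1.0, -0.6]
opening: 0.0194
```

>>> {"api": "step_arm", "payload": {"deltas": [{"offset": [0,0,0.5],"roll": 0},{"offset": [0,0,0.5],"roll": 0},{"offset": [0,0,0.3],"roll": 0},{"offset": [0,0,0],"roll": 0}]}}

```text
t: 17.38
tool_pos: [0.6468, 0.1929, 0.0525]
orientation: [-0.547, -3.093, 0.0]
force: [0.0, -0.1, -1.0]
opening: 0.0196
```

>>> {"api": "step_arm", "payload": {"deltas": [{"offset": [0,0,0.2],"roll": 0},{"offset": [0,0,0.2],"roll": 0},{"offset": [0,0,0],"roll": 0}]}}

```text
t: 17.75
tool_pos: [0.6473, 0.193, 0.0495]
orientation: [0.546, 3.093, 0.0]
force: [-1.0, -1.2, 3.7]
opening: 0.0198
```

>>> {"api": "step_arm", "payload": {"deltas": [{"offset": [0,0,0.2],"roll": 0},{"offset": [0,0,0.1],"roll": 0},{"offset": [0,0,0],"roll": 0}]}}

```text
t: 18.12
tool_pos: [0.6477, 0.1931, 0.0492]
orientation: [0.546, 3.092, 0.001]
force: [-10.0, -2.6, 20.3]
opening: 0.0197
```

The pin is seated: z stalled at 0.049 with 20 N of downward push. I'll release it and rise.

>>> {"api": "step_arm", "payload": {"deltas": [{"offset": [0,0,-0.2],"roll": 0},{"offset": [0,0,0],"roll": 0},{"offset": [0,0,0],"roll": 0},{"offset": [0,0,0],"roll": 0},{"offset": [0,0,-4],"roll": 0},{"offset": [0,0,-5],"roll": 0},{"offset": [0,4,-5],"roll": 0},{"offset": [0,2,0],"roll": 0},{"offset": [0,0,0],"roll": 0},{"offset": [0,0,0],"roll": 0}], "fingers": 5.0}}

```text
t: 19.38
tool_pos: [0.6664, 0.2476, 0.185]
orientation: [-0.546, -3.091, 0.002]
force: [-0.1, 0.0, -0.8]
opening: 0.0501
```

```bash
cat > k.py <<'E'
from st import *
s,M=st()
p=cams.read_camera("wrist");save(p,"w7.png");np.savez("w7.npz",**p)
for t,z in dict(label=.075,pin_grip=.066,turn_post=.068).items():
    print(t,[(onz(p,d["xy"],z),np.round(d["xy"]),round(d["score"],2)) for d in cams.pinpoint(p,t)[:2]])
m=cams.silhouettes(p,"label")
print([(d["xy"],d["score"],d["mask"].sum()) for d in m])
if m: np.save("lm.npy",m[0]["mask"])
E
python3 k.py
```

```text
19.38 [0.6664 0.2476 0.185 ] x [-0.9394  0.3428  0.002 ] y [ 0.3428  0.9394 -0.0019] z [-0.0025 -0.0011 -1.    ] q [ 0.2839  0.4494  1.1694 -0.0004  1.5256 -0.937 ] F [-0.1382  0.0135 -0.7992] 0.050132046341253074
label [(array([0.6081, 0.2671, 0.075 ]), array([320., 156.]), 0.77)]
pin_grip [(array([0.6473, 0.1949, 0.066 ]), array([253., 234.]), 0.77)]
turn_post [(array([0.5701, 0.2082, 0.068 ]), array([229., 134.]), 0.71)]
[([323.2, 157.5], 0.58, np.int64(6650)), ([150.7, 31.6], 0.46, np.int64(1723))]
```

View pics/w7.png

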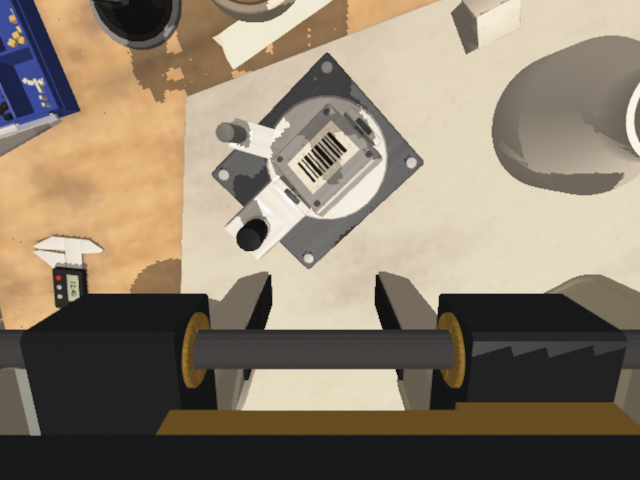

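The pin stands in the ear at (253,234), and the label is around (322,157). I'll take an enlarged crop of the label from both views to get its corners.

Run:
```python
from h import *
p=dict(np.load("w7.npz"));q=dict(np.load("w5.npz"))
def c(im,x,y): 
    a=cv2.resize(im[y:y+100,x:x+100,::-1],(400,400),interpolation=2).copy()
    for k in range(0,100,20):
        cv2.putText(a,str(x+k),(k*4,10),0,.35,(0,0,255),1);cv2.putText(a,str(y+k),(0,k*4+10),0,.35,(0,0,255),1)
        a[::8,k*4]=(0,0,255);a[k*4,::8]=(0,0,255)
    return a
cv2.imwrite("pics/lab.png",np.hstack([c(p["pixels"],275,105),c(q["pixels"],370,40)]))
```

```text
(no output)
```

View pics/lab.png

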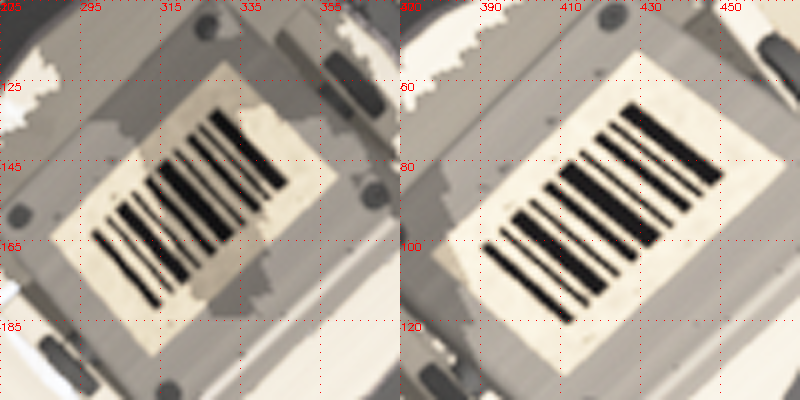

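```bash
cat > l.py <<'E'
from st import *
p7=dict(np.load("w7.npz"));p5=dict(np.load("w5.npz"))
o7=np.array([(331,120),(359.5,149.5),(313,194.25),(287.25,165)]);o5=np.array([(429,52.5),(466.75,81.25),(411.25,134.25),(378,104.25)])
C=np.array([(-.017,.023,0),(.017,.023,0),(.017,-.023,0),(-.017,-.023,0)])
def X(v): return R.from_rotvec(v[3:]).apply(C)+v[:3]
def r(v,use=(0,1)): 
    o=[]
    for k,(p,ob) in enumerate([(p7,o7),(p5,o5)]):
        if k in use: o+=[proj(p,x)-y for x,y in zip(X(v),ob)]
    return np.ravel(o)
r0=(R.from_euler('z',24,degrees=True)*R.from_euler('y',-.55)).as_rotvec()
for u in [(0,1),(0,),(1,)]:
    f=least_squares(lambda v:r(v,u),np.r_[.608,.268,.075,r0]);n=R.from_rotvec(f.x[3:]).as_matrix()[:,2]
    print(f.x[:3],"n",n,"tilt",np.arccos(n[2]),"az",np.degrees(np.arctan2(n[1],n[0]))%360,"rms",np.sqrt(np.mean(f.fun**2)))
p=dict(np.load("w3.npz"));im=p["pixels"]
g=cv2.cvtColor(im,cv2.COLOR_RGB2GRAY)[126:186,206:270]
m=(g<60).astype(np.uint8);n_,l,s,c=cv2.connectedComponentsWithStats(m,connectivity=4)
for k in range(1,n_):
    if s[k,4]>40:
        cn=cv2.findContours((l==k).astype(np.uint8),0,1)[0][0];b=cv2.boxPoints(cv2.minAreaRect(cn))+[206,126]
        W=np.array([onz(p,q,.136)[:2] for q in b]);e=W[1]-W[0];e2=W[2]-W[1]
        print(s[k],c[k]+[206,126],"ctr",W.mean(0),"edges",np.linalg.norm(e),np.linalg.norm(e2),np.degrees(np.arctan2(e[1],e[0])),np.degrees(np.arctan2(e2[1],e2[0])))
print(g[::3,::3])
E
python3 l.py
```

```text
[0.6094 0.2678 0.077 ] n [-0.4893 -0.2271  0.842 ] tilt 0.5697458251681481 az 204.8981019783473 rms 0.23103703683118978
[0.6094 0.2678 0.0773] n [-0.4904 -0.2239  0.8422] tilt 0.5693538417055349 az 204.5358730648449 rms 0.2741372772011595
[0.6093 0.268  0.0762] n [-0.4851 -0.233   0.8428] tilt 0.568303437675872 az 205.65416834554776 rms 0.11575337957624715
[ 35   0  29  19 225] [259.8489 130.9244] ctr [0.4206 0.1718] edges 0.020121056013732805 0.01253423588511549 114.94877547219679 22.85232791801265
[44 10 10 11 47] [254.5957 141.0638] ctr [0.4246 0.173 ] edges 0.0025752555615085044 0.008374747880146655 157.56504612345373 69.6595477284488
[ 14  11  32  33 544] [235.6287 153.1912] ctr [0.4384 0.1638] edges 0.01687981758676793 0.01704700722591766 152.1242527309011 63.47447897069888
[ 45  36  19  17 176] [262.5398 171.733 ] ctr [0.4432 0.1874] edges 0.01618762680917666 0.009366030539019302 144.87132444478144 54.87640334863837
[[217 214 208 203 197 190 188 189 192 190 173 169  50  49  50  37  29  27
   27  30  28  29]
 [212 214 210 206 197 191 185 185 187 173 131  93  66  60  33  26  26 
[... 997 characters left out ...]
6  55  56 121 183 167 145  93
   85  84  84  50]
 [194 196 197 200 205 210 155 181  72  58  57  57 137 182 165 134  87  85
   86  82  48  36]
 [188 192 194 195 200 204 198 164 188  67  53 176 181 160 123  86  86  86
   68  41  36  33]
 [187 188 188 199 195 198 200 194 169 184 191 176 155 109  88  86  63  36
   36  37  35  35]
 [191 190 187 186 190 192 192 195 168 176 173 149  98 118 139  49  47  39
   36  36  35  37]
 [194 193 191 191 190 186 190 190 189 182 148 172 206 189 185 188 139  64
   51  51  49  50]
 [195 197 198 197 196 193 192 188 186 189 185 182 193 203 209 188 188 189
  188 189 190 189]
 [198 201 205 205 200 199 195 190 191 190 185 184 187 192 200 203 208 208
  199 192 195 202]]
```

Label centre is about (0.609,0.268,0.077), tilted 0.57 rad toward azimuth 204.5°. The handle flats lie at 63°/153°.

The moves offer no tool tilt, so the scanner has to be tilted in the jaws. I'll pivot it about its nose edge on the pad with a light grip, then grip hard. First I go over the scanner and down.

>>> {"api": "step_arm", "payload": {"deltas": [{"offset": [3.7,-3.1,-0.5],"roll": 0},{"offset": [3.7,-3.1,-0.5],"roll": 0},{"offset": [3.7,-3.1,-0.5],"roll": 0},{"offset": [3.7,-3.1,-0.5],"roll": 0},{"offset": [3.7,-3.3,0],"roll": 0},{"offset": [0,0,0],"roll": 0.12},{"offset": [0,0,0],"roll": 0},{"offset": [0,0,0],"roll": 0}], "fingers": 6.0}}

```text
t: 20.62
tool_pos: [0.4402, 0.1644, 0.207]
orientation: [0.728, 3.056, 0.0]
force: [-0.4, 0.3, 0.0]
opening: 0.06
```

```bash
cat > m.py <<'E'
from st import *
s,M=st()
p=cams.read_camera("wrist");np.savez("w8.npz",**p)
L=cams.pinpoint(p,"scanner_grip")[:2]
for d in L: X=onz(p,d["xy"],.09);print(X,d["xy"],d["score"],M.T@(X-s["tool_pos"])*100)
print("y angle",np.degrees(np.arctan2(M[1,1],M[0,1])))
E
python3 m.py
```

```text
20.62 [0.4402 0.1644 0.207 ] x [-0.8927  0.4507 -0.0004] y [0.4507 0.8927 0.0004] z [ 0.0005  0.0002 -1.    ] q [ 0.2482 -0.2243  1.8529  0.      1.5124 -0.8551] F [-0.368   0.2873  0.0075] 0.05999768645580367
[0.4378 0.1654 0.09  ] [322.5, 231.0] 0.77 [ 0.2663 -0.0174 11.6995]
y angle 63.213471888613235
```

>>> {"api": "step_arm", "payload": {"deltas": [{"offset": [0.2,0,4.5],"roll": 0},{"offset": [0,0,4.5],"roll": 0},{"offset": [0,0,3],"roll": 0},{"offset": [0,0,1.5],"roll": 0},{"offset": [0,0,0],"roll": 0}]}}

```text
t: 21.35
tool_pos: [0.4374, 0.1651, 0.071]
orientation: [-0.73, -3.054, 0.002]
force: [-0.2, 0.8, 0.2]
opening: 0.0597
```

>>> {"api": "step_arm", "payload": {"deltas": [{"offset": [0,0,0],"roll": 0},{"offset": [0,0,0],"roll": 0},{"offset": [0,0,0],"roll": 0},{"offset": [0,0,0],"roll": 0},{"offset": [0,0,0],"roll": 0}], "fingers": 2.0, "grip_force": 5}}

```text
t: 21.98
tool_pos: [0.4382, 0.1653, 0.0723]
orientation: [0.731, 3.055, 0.0]
force: [-1.5, -0.7, 5.5]
opening: 0.0279
```

>>> {"api": "step_arm", "payload": {"deltas": [{"offset": [0.8,0,-0.15],"roll": 0},{"offset": [0.85,0,-0.15],"roll": 0},{"offset": [0.85,0,-0.05],"roll": 0},{"offset": [0.85,0,0.05],"roll": 0},{"offset": [0.85,0,0.1],"roll": 0},{"offset": [0.6,0,0.15],"roll": 0},{"offset": [0,0,0],"roll": 0}]}}

```text
t: 22.85
tool_pos: [0.3948, 0.1872, 0.0722]
orientation: [0.73, 3.055, 0.0]
force: [0.4, 0.1, -2.0]
opening: 0.0278
```

```bash
cat > n.py <<'E'
from st import *
s,M=st()
q=cams.read_camera("scene");np.savez("sc.npz",**q);w=cams.read_camera("wrist")
G=s["tool_pos"]-M[:,2]*.0188
print("grip",G)
for n,p in(("scene",q),("wrist",w)):
  for t in("scanner_grip","scanner_nose"): print(n,t,[(np.round(d["xy"],1),round(d["score"],2)) for d in cams.pinpoint(p,t)[:2]])
  for th in(0,.2,.4,.57,.7):
    a=M[:,0]*np.sin(th)-M[:,2]*np.cos(th); print(th,proj(p,G),proj(p,G-.08*a),proj(p,G+.046*a))
x,y=proj(q,G).astype(int)
a=cv2.resize(q["pixels"][y-60:y+60,x-70:x+70,::-1],None,fx=3.3,fy=3.3,interpolation=2)
b=cv2.resize(w["pixels"][60:400,190:450,::-1],None,fx=396/340,fy=396/340)
cv2.imwrite("pics/tilt.png",np.hstack([a[:396],b]))
E
python3 n.py
```

```text
22.85 [0.3948 0.1872 0.0722] x [-0.8919  0.4522 -0.    ] y [0.4522 0.8919 0.    ] z [ 0.  0. -1.] q [ 0.3254 -0.1993  2.0856 -0.      1.2553 -0.7762] F [ 0.443   0.0583 -2.0087] 0.02783605234001961
grip [0.3948 0.1872 0.091 ]
scene scanner_grip [(array([364.1, 263.6]), 0.78), (array([280.4, 337.2]), 0.7)]
scene scanner_nose [(array([456.4, 236.7]), 0.72), (array([356.3, 299.6]), 0.55)]
0 [361.7007 267.0582] [360.1643 298.8021] [362.6306 247.8474]
0.2 [361.7007 267.0582] [356.9191 294.6881] [364.6486 250.0246]
0.4 [361.7007 267.0582] [353.9226 289.6159] [366.5717 252.9316]
0.57 [361.7007 267.0582] [351.6419 284.6992] [368.0676 255.892 ]
0.7 [361.7007 267.0582] [350.0963 280.6484] [369.0924 258.4015]
wrist scanner_grip [(array([320.4, 308.2]), 0.7)]
wrist scanner_nose []
0 [322.2652 307.0869] [322.567  254.1158] [321.9072 369.9244]
0.2 [322.2652 307.0869] [322.5751 278.0461] [321.8895 342.2988]
0.4 [322.2652 307.0869] [322.5748 302.5946] [321.8927 312.4929]
0.57 [322.2652 307.0869] [322.568  323.9497] [321.9114 287.3805]
0.7 [322.2652 307.0869] [322.5586 340.5879] [321.9345 269.3216]
```

Run:
```python
import cv2
im=cv2.imread("pics/tilt.png"); print(im.shape)
b=im[:,-303:]; b=cv2.cvtColor(b,cv2.COLOR_BGR2GRAY)
s=396/340
import numpy as np
print("rows",list(range(200,330,5)))
for y in range(200,332,6): print(y,[int(b[int((y-60)*s),int((x-190)*s)]) for x in range(270,376,5)])
```

```text
(396, 765, 3)
rows [200, 205, 210, 215, 220, 225, 230, 235, 240, 245, 250, 255, 260, 265, 270, 275, 280, 285, 290, 295, 300, 305, 310, 315, 320, 325]
200 [161, 155, 149, 147, 148, 147, 143, 142, 147, 161, 133, 130, 189, 191, 194, 193, 195, 200, 211, 217, 222, 223]
206 [151, 148, 150, 151, 152, 147, 143, 130, 140, 138, 133, 131, 197, 197, 199, 197, 196, 204, 216, 222, 224, 224]
212 [151, 153, 152, 153, 150, 148, 145, 140, 136, 136, 135, 133, 133, 135, 204, 202, 210, 217, 220, 222, 222, 222]
218 [160, 155, 155, 153, 150, 148, 145, 143, 140, 138, 137, 121, 135, 137, 136, 176, 216, 222, 222, 222, 221, 219]
224 [225, 203, 154, 150, 150, 149, 147, 86, 28, 29, 30, 29, 31, 30, 32, 135, 163, 222, 222, 220, 217, 215]
230 [226, 225, 174, 152, 151, 113, 29, 28, 28, 30, 30, 31, 29, 30, 28, 29, 46, 219, 219, 217, 216, 218]
236 [225, 224, 153, 155, 144, 31, 29, 29, 29, 30, 30, 30, 30, 30, 30, 29, 31, 123, 221, 220, 219, 223]
242 [228, 227, 156, 155, 28, 28, 30, 31, 30, 28, 29, 29, 28, 32, 30, 30, 31, 32, 220, 226, 228, 231]
248 [230, 227, 157, 127, 28, 28, 30, 29, 31, 34, 35, 36, 33, 32, 29, 28, 32
[... 616 characters left out ...]
43, 143]
290 [143, 143, 143, 143, 37, 80, 82, 82, 82, 81, 82, 82, 82, 81, 82, 82, 81, 67, 133, 143, 143, 143]
296 [143, 142, 143, 133, 66, 81, 82, 82, 82, 82, 81, 82, 83, 83, 81, 81, 82, 79, 68, 143, 142, 143]
302 [143, 143, 142, 79, 78, 81, 83, 83, 82, 81, 80, 78, 82, 82, 83, 83, 82, 79, 33, 143, 143, 143]
308 [143, 143, 144, 30, 79, 82, 82, 83, 78, 21, 22, 22, 22, 24, 82, 82, 83, 80, 47, 122, 143, 143]
314 [143, 143, 141, 43, 80, 83, 82, 82, 81, 27, 26, 27, 26, 39, 82, 82, 82, 82, 76, 54, 143, 143]
320 [143, 142, 110, 70, 81, 83, 82, 82, 82, 82, 82, 82, 83, 82, 82, 82, 83, 82, 80, 30, 142, 143]
326 [143, 143, 40, 79, 83, 85, 85, 85, 85, 85, 84, 85, 85, 84, 84, 84, 84, 83, 79, 48, 138, 143]
```

The numeric crop of the wrist view shows the scanner still upright. The nose slid or hung instead of pivoting, since pad friction outweighed edge friction. I'll block the nose against the fixed pad's rim and tilt it there, starting from the far side of the pad.

>>> {"api": "step_arm", "payload": {"deltas": [{"offset": [0,0,0],"roll": 0},{"offset": [0,0,-2],"roll": 0},{"offset": [-3.9,0,0],"roll": 0},{"offset": [-3.9,0,0],"roll": 0},{"offset": [-3.9,0,0],"roll": 0},{"offset": [0,0,0],"roll": 0},{"offset": [0,0,1.6],"roll": 0},{"offset": [0,0,1.0],"roll": 0},{"offset": [0,0,0],"roll": 0}], "grip_force": 20}}

```text
t: 24.28
tool_pos: [0.4974, 0.1343, 0.0644]
orientation: [-0.729, -3.053, 0.002]
force: [0.6, -0.5, -1.6]
opening: 0.028
```

```bash
python3 n.py
python3 - <<'E'
import cv2
im=cv2.imread("pics/tilt.png")
b=cv2.cvtColor(im[:,-303:],cv2.COLOR_BGR2GRAY); s=396/340
for y in range(140,300,8): print(y,[int(b[int((y-60)*s),int((x-190)*s)]) for x in range(240,406,6)])
E
```

```text
24.27 [0.4974 0.1343 0.0644] x [-0.8921  0.4519  0.0028] y [ 0.4519  0.8921 -0.002 ] z [-0.0033 -0.0005 -1.    ] q [ 0.1641  0.0377  1.8781  0.0001  1.2292 -0.9379] F [ 0.6125 -0.5001 -1.55  ] 0.02795689968419243
grip [0.4974 0.1343 0.0832]
scene scanner_grip [(array([341.1, 245.8]), 0.96), (array([457.8, 217.2]), 0.7)]
scene scanner_nose [(array([337.2, 278.9]), 0.92), (array([460.9, 231.9]), 0.74)]
0 [339.0349 248.2512] [338.3837 277.8965] [339.4272 230.3926]
0.2 [339.0349 248.2512] [335.6325 274.3597] [341.1195 232.2541]
0.4 [339.0349 248.2512] [333.0636 269.8997] [342.7466 234.7946]
0.57 [339.0349 248.2512] [331.0858 265.5146] [344.0247 237.4146]
0.7 [339.0349 248.2512] [329.7309 261.8694] [344.9092 239.653 ]
wrist scanner_grip [(array([323.2, 305.3]), 0.6)]
wrist scanner_nose []
0 [321.3606 305.4093] [321.853  253.0258] [320.7787 367.327 ]
0.2 [321.3606 305.4093] [321.8687 276.8864] [320.7467 339.871 ]
0.4 [321.3606 305.4093] [321.8708 301.3501] [320.7487 310.2779]
0.57 [321.3606 305.4093] [321.8618 322.6187] [320.7768 285.3595]
0.7 [321.3606 305.4093] [321.8479 339.1801] [320.8
[... 1960 characters left out ...]
29, 197, 197, 199, 193, 189, 189, 111]
260 [185, 186, 182, 183, 183, 179, 180, 157, 23, 24, 67, 69, 70, 70, 69, 69, 70, 69, 58, 28, 29, 198, 201, 199, 192, 95, 212, 223]
268 [184, 190, 196, 191, 186, 185, 186, 186, 21, 25, 67, 70, 69, 70, 68, 70, 70, 70, 68, 31, 31, 210, 207, 202, 194, 185, 219, 222]
276 [181, 189, 194, 190, 188, 161, 122, 122, 123, 48, 68, 70, 68, 69, 70, 69, 69, 69, 68, 25, 121, 122, 125, 176, 194, 218, 221, 220]
284 [162, 180, 187, 188, 123, 121, 122, 122, 108, 67, 69, 69, 70, 68, 70, 69, 70, 71, 69, 51, 122, 122, 122, 121, 122, 215, 218, 219]
292 [45, 180, 191, 122, 122, 122, 122, 122, 31, 67, 69, 69, 69, 69, 68, 69, 69, 68, 69, 66, 93, 123, 122, 121, 121, 122, 219, 220]
```

It's upright and just clear of the rim. I'll take a light grip and push the grip point over the rim along the pivot arc.

>>> {"api": "step_arm", "payload": {"deltas": [{"offset": [0.2,0,0],"roll": 0},{"offset": [0.2,0,0],"roll": 0},{"offset": [0.8,0,-0.2],"roll": 0},{"offset": [0.85,0,-0.1],"roll": 0},{"offset": [0.85,0,-0.05],"roll": 0},{"offset": [0,0,0],"roll": 0}], "grip_force": 4}}

```text
t: 25.32
tool_pos: [0.4728, 0.1476, 0.0698]
orientation: [-0.73, -3.055, -0.0]
force: [0.5, -0.3, -2.6]
opening: 0.0277
```

```bash
cat > o.py <<'E'
from st import *
import sys
s,M=st();G=s["tool_pos"]-M[:,2]*.0188
q=cams.read_camera("scene");w=cams.read_camera("wrist")
for t in("scanner_grip","scanner_nose"): print("scene",t,[(np.round(d["xy"],1),round(d["score"],2)) for d in cams.pinpoint(q,t)[:2]])
for th in(0,.2,.3,.4,.5,.57,.65):
    a=M[:,0]*np.sin(th)-M[:,2]*np.cos(th); print(th,"scene nose",proj(q,G-.08*a),"wrist nose",proj(w,G-.08*a),"noseTopFront",proj(w,G-.046*a+.014*(M[:,0]*np.cos(th)+M[:,2]*np.sin(th))),"endEdge",proj(w,G+.046*a+.014*(M[:,0]*np.cos(th)+M[:,2]*np.sin(th))))
cv2.imwrite("pics/ww.png",w["pixels"][:,:,::-1]);cv2.imwrite("pics/ss.png",q["pixels"][:,:,::-1])
g=cv2.cvtColor(w["pixels"],cv2.COLOR_RGB2GRAY)
for c in(305,322,338): print(c,list(zip(range(200,332,4),g[200:332:4,c].tolist())))
E
python3 o.py
```

```text
25.32 [0.4728 0.1476 0.0698] x [-0.892   0.452   0.0003] y [0.452 0.892 0.   ] z [-0.0003  0.0002 -1.    ] q [ 0.1989 -0.0264  1.9317  0.0002  1.2365 -0.903 ] F [ 0.4727 -0.2983 -2.596 ] 0.02774289129426696
scene scanner_grip [(array([458. , 216.9]), 0.66), (array([345.6, 247.2]), 0.64)]
scene scanner_nose [(array([336.3, 277.1]), 0.89)]
0 scene nose [343.0546 281.3763] wrist nose [322.6894 254.1682] noseTopFront [322.589  247.6485] endEdge [322.0716 329.7188]
0.2 scene nose [340.196  277.7105] wrist nose [322.6961 278.1121] noseTopFront [322.603  262.9205] endEdge [322.0845 297.8118]
0.3 scene nose [338.8357 275.5163] wrist nose [322.6967 290.3163] noseTopFront [322.6077 270.9033] endEdge [322.098  282.3694]
0.4 scene nose [337.5364 273.1106] wrist nose [322.6955 302.6751] noseTopFront [322.6109 279.0757] endEdge [322.1156 267.7022]
0.5 scene nose [336.3084 270.5167] wrist nose [322.6924 315.1898] noseTopFront [322.6127 287.4096] endEdge [322.1367 254.0811]
0.57 scene nose [335.4964 268.6018] wrist nose [322.6892 324.0438] noseTopFront [322.6131 293.3251] endEdge [322.1532 245.2862]
[... 550 characters left out ...]
, (216, 32), (220, 28), (224, 43), (228, 36), (232, 30), (236, 32), (240, 28), (244, 100), (248, 103), (252, 26), (256, 26), (260, 25), (264, 24), (268, 26), (272, 31), (276, 26), (280, 65), (284, 66), (288, 67), (292, 66), (296, 66), (300, 17), (304, 32), (308, 66), (312, 75), (316, 94), (320, 102), (324, 109), (328, 112)]
338 [(200, 50), (204, 51), (208, 48), (212, 51), (216, 50), (220, 49), (224, 50), (228, 50), (232, 49), (236, 50), (240, 182), (244, 194), (248, 136), (252, 128), (256, 27), (260, 24), (264, 24), (268, 27), (272, 23), (276, 26), (280, 66), (284, 66), (288, 66), (292, 65), (296, 67), (300, 67), (304, 67), (308, 66), (312, 75), (316, 93), (320, 101), (324, 108), (328, 111)]
```

It's working: the nose/handle boundary in the wrist view moved from about row 254 to 278, so the tilt is around 0.3 rad. I'll continue the arc.

>>> {"api": "step_arm", "payload": {"deltas": [{"offset": [0.85,0,0.05],"roll": 0},{"offset": [0.85,0,0.1],"roll": 0},{"offset": [0.6,0,0.15],"roll": 0},{"offset": [0,0,0],"roll": 0}]}}

```text
t: 26.02
tool_pos: [0.4523, 0.1578, 0.0664]
orientation: [-0.73, -3.055, 0.0]
force: [-0.1, -0.7, -2.7]
opening: 0.0279
```

```bash
sed -i 's/200,332,4/220,332,3/; s/200:332:4/220:332:3/; s/(0,.2,.3,.4,.5,.57,.65)/(.4,.5,.57,.65)/' o.py; python3 o.py
```

```text
26.02 [0.4523 0.1578 0.0664] x [-0.8919  0.4522  0.0006] y [ 0.4522  0.8919 -0.0004] z [-0.0007 -0.0001 -1.    ] q [ 0.2285 -0.0669  1.9775  0.0001  1.2317 -0.8731] F [-0.1294 -0.6778 -2.6971] 0.02790786455643936
scene scanner_grip [(array([348. , 251.6]), 0.85), (array([455.5, 214.9]), 0.76)]
scene scanner_nose [(array([335.9, 278.1]), 0.7), (array([461.1, 235.6]), 0.48)]
0.4 scene nose [341.6954 278.6874] wrist nose [322.4883 302.4892] noseTopFront [322.3859 278.8948] endEdge [321.7812 267.4533]
0.5 scene nose [340.4327 276.0336] wrist nose [322.4841 314.9925] noseTopFront [322.3877 287.2212] endEdge [321.8075 253.8571]
0.57 scene nose [339.5984 274.0773] wrist nose [322.4798 323.838 ] noseTopFront [322.388  293.1311] endEdge [321.828  245.0782]
0.65 scene nose [338.6995 271.7544] wrist nose [322.4734 334.0418] noseTopFront [322.3872 299.9546] endEdge [321.8533 235.8734]
305 [(220, 31), (223, 33), (226, 32), (229, 34), (232, 35), (235, 31), (238, 33), (241, 31), (244, 33), (247, 31), (250, 32), (253, 34), (256, 32), (259, 33), (262, 32), (265, 32), (268, 32), (271, 31), (274, 34), 
[... 366 characters left out ...]
 33), (262, 31), (265, 33), (268, 31), (271, 32), (274, 33), (277, 32), (280, 108), (283, 25), (286, 24), (289, 24), (292, 25), (295, 30), (298, 34), (301, 64), (304, 90), (307, 99), (310, 105), (313, 114), (316, 85), (319, 35), (322, 38), (325, 38), (328, 38), (331, 61)]
338 [(220, 53), (223, 52), (226, 51), (229, 50), (232, 52), (235, 52), (238, 51), (241, 53), (244, 50), (247, 52), (250, 55), (253, 51), (256, 51), (259, 52), (262, 53), (265, 51), (268, 51), (271, 51), (274, 61), (277, 108), (280, 106), (283, 121), (286, 20), (289, 21), (292, 28), (295, 24), (298, 32), (301, 72), (304, 90), (307, 99), (310, 107), (313, 113), (316, 84), (319, 39), (322, 39), (325, 40), (328, 39), (331, 61)]
```

The numbers disagree with pure rotation and hint at a sideways slip in the pads. I'll use the last picture to see it.

Run:
```python
import cv2,numpy as np
w=cv2.imread("pics/ww.png")[90:390,190:450];s=cv2.imread("pics/ss.png")[200:310,280:410]
a=cv2.resize(w,None,fx=1.5,fy=1.5,interpolation=2);b=cv2.resize(s,None,fx=3.1,fy=3.1,interpolation=2)
im=np.zeros((450,390+b.shape[1],3),np.uint8);im[:,:390]=a;im[:b.shape[0],390:]=b
cv2.imwrite("pics/v12.png",im);print(im.shape)
```

```text
(450, 793, 3)
```

View pics/v12.png

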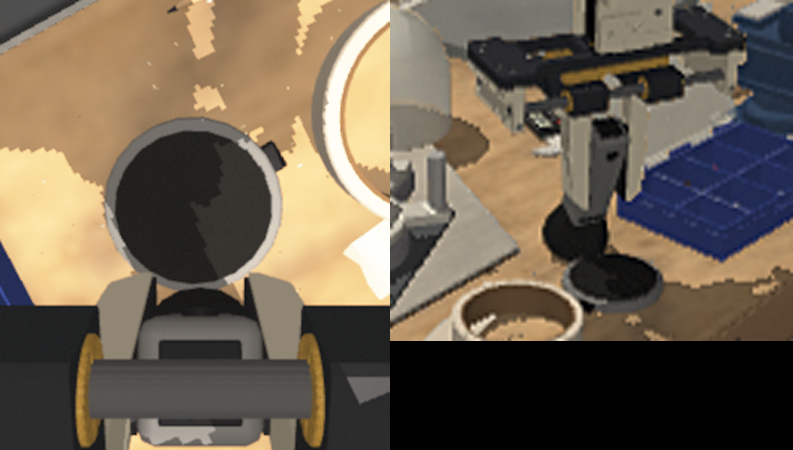

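The scene crop shows the handle clearly tilted in the right sense, nose against the rim. The wrist crop shows the end face at rows 302–385 and columns 283–365. I'll fit tilt and slip from these.

```bash
cat > fit.py <<'E'
from st import *
def fit(s,M,w,q,rows,gn=None,width=None,wt=1.):
    # rows: wrist rows of end-face front edge, back edge ; gn: scene grip,nose px
    G=s["tool_pos"]-M[:,2]*.0188;X,Z=M[:,0],-M[:,2]
    def parts(v):
        th,dx,dz=v;a=X*np.sin(th)+Z*np.cos(th);u=X*np.cos(th)-Z*np.sin(th);g=G+X*dx+Z*dz
        return g,a,u
    def r(v):
        g,a,u=parts(v);e=g+.046*a
        o=[proj(w,e+.014*u)[1]-rows[0],proj(w,e-.014*u)[1]-rows[1]]
        if width: o.append((proj(w,e+M[:,1]*.014)-proj(w,e-M[:,1]*.014))[0]-width)
        if gn is not None: o+=list((proj(q,g)-gn[0])*wt)+list((proj(q,g-.08*a)-gn[1])*wt)
        return o
    f=least_squares(r,[.5,0,0]);return f.x,f.fun,parts(f.x)
E
python3 - <<'E'
from fit import *
s,M=st();w=cams.read_camera("wrist");q=cams.read_camera("scene")
c,d=ray(w,(w["cx"],w["cy"]));print("cam rel tcp in tool",M.T@(c-s["tool_pos"]),M.T@d)
gn=np.array([(348,251.6),(335.9,278.1)])
print(fit(s,M,w,q,(302,385),None,82));print(fit(s,M,w,q,(302,385),gn,82,.3)[:2])
E
```

```text
26.23 [0.4531 0.1575 0.0667] x [-0.8916  0.4527  0.    ] y [ 0.4527  0.8916 -0.0001] z [-0.0001 -0.     -1.    ] q [ 0.2277 -0.0661  1.9761 -0.      1.2316 -0.8733] F [-0.3075 -0.2167 -2.7223] 0.027878342222550447
cam rel tcp in tool [ 0.0688  0.0004 -0.1658] [-0.2462 -0.0004  0.9692]
(array([ 0.7659, -0.0279,  0.0018]), array([ 0.,  0., -0.]), (array([0.478 , 0.1449, 0.0873]), array([-0.618 ,  0.3139,  0.7208]), array([-0.6427,  0.3263, -0.6932])))
(array([ 0.4263, -0.016 , -0.0076]), array([-0.6697,  0.6735, -0.5369, -0.8913,  1.4417,  0.6976, -0.2074]))
```

The fit gives a tilt of about 0.43 rad with the handle slipped about 15 mm in the pads, because a 4 N grip lets gravity creep it. I'll finish the rotation with a firmer grip about the nose edge.

>>> {"api": "step_arm", "payload": {"deltas": [{"offset": [0,0,0],"roll": 0},{"offset": [0.4,0,0.1],"roll": 0},{"offset": [0.4,0,0.15],"roll": 0},{"offset": [0.4,0,0.15],"roll": 0},{"offset": [0,0,0],"roll": 0}], "grip_force": 15}}

```text
t: 26.95
tool_pos: [0.4421, 0.1632, 0.0626]
orientation: [-0.731, -3.055, -0.0]
force: [2.6, -1.1, -1.6]
opening: 0.0281
```

```bash
cat > o2.py <<'E'
from fit import *
s,M=st();w=cams.read_camera("wrist");q=cams.read_camera("scene")
np.savez("wl.npz",**w)
print([(t,[(np.round(d["xy"],1),round(d["score"],2)) for d in cams.pinpoint(q,t)[:2]]) for t in("scanner_grip","scanner_nose")])
g=cv2.cvtColor(w["pixels"],cv2.COLOR_RGB2GRAY)
for c in(305,322,338): print(c,g[250:420:2,c].tolist())
for r in(300,305,310,316,322,376,382): print(r,g[r,270:380:2].tolist())
E
python3 o2.py
```

```text
26.95 [0.4421 0.1632 0.0626] x [-0.8918  0.4523  0.    ] y [0.4523 0.8918 0.0001] z [-0.      0.0001 -1.    ] q [ 0.2447 -0.0846  2.0018  0.0001  1.2243 -0.8567] F [ 2.6469 -1.1478 -1.6495] 0.028140449295126064
[('scanner_grip', [(array([350.1, 251.6]), 0.75), (array([458.6, 218. ]), 0.73)]), ('scanner_nose', [(array([336.3, 275.6]), 0.71), (array([459.7, 236.4]), 0.52)])]
305 [32, 34, 33, 30, 33, 32, 33, 36, 32, 32, 32, 32, 33, 32, 32, 34, 33, 32, 33, 32, 32, 31, 32, 52, 101, 77, 91, 96, 100, 105, 109, 98, 29, 31, 32, 32, 33, 33, 34, 32, 60, 62, 72, 76, 71, 80, 79, 83, 82, 83, 85, 84, 86, 85, 85, 84, 83, 80, 78, 73, 81, 161, 162, 165, 169, 171, 177, 132, 193, 224, 222, 222, 222, 220, 220, 220, 219, 218, 217, 216, 133, 99, 99, 101, 100]
322 [43, 31, 31, 34, 36, 33, 31, 32, 32, 34, 31, 35, 34, 32, 32, 33, 33, 33, 32, 32, 33, 32, 32, 33, 36, 77, 90, 95, 101, 105, 110, 97, 25, 29, 31, 30, 32, 33, 34, 33, 60, 62, 72, 75, 70, 79, 79, 83, 80, 85, 86, 86, 86, 85, 85, 85, 84, 82, 78, 74, 79, 160, 161, 166, 169, 173, 178, 131, 193, 222, 221, 219, 215, 215, 214, 212, 211, 213, 214, 217, 132, 1
[... 1491 characters left out ...]
2, 32, 32, 32, 33, 31, 32, 33, 32, 32, 34, 32, 34, 34, 33, 35, 32, 32, 32, 33, 63, 111, 110, 106, 104, 100, 91, 60, 36, 125, 136, 135, 135, 136, 136]
376 [118, 118, 154, 128, 41, 40, 85, 128, 140, 150, 159, 165, 165, 166, 166, 166, 165, 165, 166, 166, 166, 166, 167, 165, 166, 165, 166, 166, 166, 165, 165, 154, 112, 113, 112, 112, 113, 113, 112, 113, 113, 113, 113, 111, 106, 103, 96, 79, 41, 41, 97, 118, 118, 118, 118]
382 [118, 138, 156, 118, 220, 223, 223, 188, 138, 157, 169, 178, 177, 177, 178, 177, 177, 176, 178, 178, 178, 177, 179, 177, 177, 177, 178, 177, 178, 178, 150, 105, 105, 105, 105, 105, 105, 105, 104, 106, 106, 105, 106, 103, 98, 111, 192, 217, 218, 220, 118, 117, 119, 117, 118]
```

The end face barely moved relative to the tool, so I can't trust that estimate. I'll fit tilt and slip to the silhouettes in the scene and wrist views.

```bash
cat > sil.py <<'E'
from st import *
from scipy.optimize import minimize
def grab():
    s,M=st();q=cams.read_camera("scene");w=cams.read_camera("wrist")
    out=[]
    for n,p in(("s",q),("w",w)):
        L=cams.silhouettes(p,"scanner_grip"); pr=proj(p,s["tool_pos"])
        L=sorted(L,key=lambda d:np.hypot(*(np.array(d["xy"])-pr)))
        print(n,[(np.round(d["xy"]),round(d["score"],2),int(d["mask"].sum())) for d in L[:2]])
        out.append((n,p,L[0]["mask"]))
    return s,M,out
def pts(v,s,M):
    th,dx,dz=v;X,Y,Z=M[:,0],M[:,1],-M[:,2]
    a=X*np.sin(th)+Z*np.cos(th);u=X*np.cos(th)-Z*np.sin(th);g=s["tool_pos"]+Z*.0188+X*dx+Z*dz;n=g-.08*a
    t=np.linspace(0,2*np.pi,24)[:,None]
    nose=np.vstack([n+r*(np.cos(t)*u+np.sin(t)*Y)+h*a for r,h in((.026,0),(.026,.012),(.019,.034))])
    box=np.array([n+h*a+i*.014*u+j*.014*Y for h in(.034,.126) for i in(-1,1) for j in(-1,1)])
    return nose,box
def hull(p,v,s,M):
    m=np.zeros((480,640),np.uint8)
    for P in pts(v,s,M):
        c=np.array([proj(p,x) for x in P]);cv2.fillConvexPoly(m,cv2.convexHull((c*16).astype(np.int32)),1,shift=4)
    return m.astype(bool)
def cost(v,s,M,out):
    c=0
    for n,p,m in out:
        h=hull(p,v,s,M);c+=(m&~h).sum()/m.sum()+.3*(h&~m).sum()/m.sum()
    return c+ (v[2]/.03)**2*.02+(v[1]/.03)**2*.02
def run(s,M,out):
  for name,o in(("both",out),("scene",out[:1]),("wrist",out[1:])):
    b=min((minimize(cost,[t,d,0],args=(s,M,o),method="Nelder-Mead",options=dict(initial_simplex=[[t,d,0],[t+.15,d,0],[t,d+.008,0],[t,d,.006]],maxiter=80)) for t in(.3,.6) for d in(0,-.015)),key=lambda r:r.fun)
    print(name,b.x,b.fun)
if __name__=="__main__":
    s,M,out=grab()
    np.savez("sil.npz",s=out[0][2],w=out[1][2]);run(s,M,out)
E
python3 sil.py
```

```text
27.15 [0.4424 0.1629 0.0626] x [-0.8917  0.4527 -0.    ] y [ 0.4527  0.8917 -0.0001] z [-0.     -0.0001 -1.    ] q [ 0.2442 -0.084   2.0012 -0.0001  1.2245 -0.8568] F [ 1.7255 -1.1178 -2.4947] 0.027832638677581848
s [(array([349., 265.]), 0.98, 545), (array([458., 215.]), 0.73, 219)]
w [(array([325., 320.]), 0.76, 3766)]
both [ 0.5343 -0.0183 -0.0034] 0.49008531100793656
scene [ 0.5697 -0.0154 -0.0007] 0.16877073384870517
wrist [ 0.499  -0.0176 -0.0047] 0.3022213885471132
```

The silhouettes agree on a tilt of 0.50–0.57 rad, mean 0.53, with the handle offset about -17 mm in the jaws. The label is at 0.57. I'll grip hard, lift, carry over in front of the label, roll, and re-measure in the air.

>>> {"api": "step_arm", "payload": {"deltas": [{"offset": [0,0,0],"roll": 0},{"offset": [0,0,0],"roll": 0},{"offset": [0,0,-2],"roll": 0},{"offset": [0,0,-3],"roll": 0},{"offset": [0,0,-4.5],"roll": 0},{"offset": [0,0,-4.5],"roll": 0},{"offset": [0,0,0],"roll": 0},{"offset": [0,0,0],"roll": 0}], "grip_force": 35}}

```text
t: 28.35
tool_pos: [0.4414, 0.1631, 0.2016]
orientation: [-0.73, -3.053, 0.001]
force: [0.6, -0.7, -2.4]
opening: 0.0281
```

```bash
python3 sil.py
```

```text
28.35 [0.4414 0.1631 0.2016] x [-0.8917  0.4525  0.0019] y [ 0.4525  0.8917 -0.001 ] z [-0.0021 -0.     -1.    ] q [ 0.2445 -0.2165  1.8562  0.0005  1.5039 -0.8567] F [ 0.6498 -0.6799 -2.4418] 0.028051435206138755
s [(array([456., 216.]), 0.51, 173)]
w [(array([324., 321.]), 0.94, 3715)]
both [ 0.9591 -0.0512 -0.0678] 2.9944181605965237
scene [ 1.1527 -0.0337 -0.0218] 2.2115233269086256
wrist [ 0.5008 -0.0171 -0.0049] 0.30707551370352265
```

>>> {"api": "step_arm", "payload": {"deltas": [{"offset": [-1.7,3.5,0],"roll": 0},{"offset": [-1.7,3.5,0],"roll": 0},{"offset": [-1.7,3.5,0],"roll": 0},{"offset": [0,0,0],"roll": -0.15},{"offset": [0,0,0],"roll": -0.15},{"offset": [0,0,0],"roll": -0.15},{"offset": [0,0,0],"roll": -0.15},{"offset": [0,0,0],"roll": -0.15},{"offset": [0,0,0],"roll": -0.15},{"offset": [0,0,0],"roll": 0},{"offset": [0,0,0],"roll": 0}]}}

```text
t: 29.92
tool_pos: [0.5351, 0.2334, 0.202]
orientation: [0.665, -3.069, 0.0]
force: [0.2, -0.1, -3.2]
opening: 0.0281
```

```bash
cat >> sil.py <<'E'
    q=out[0][1];np.savez("scene_a.npz",**q)
    G=s["tool_pos"]-M[:,2]*.0188
    print([(t,[(np.round(d["xy"],1),round(d["score"],2)) for d in cams.pinpoint(q,t)[:2]]) for t in("scanner_grip","scanner_nose","scan_spot","label")])
    for th in(.4,.5,.6):
        a=M[:,0]*np.sin(th)-M[:,2]*np.cos(th);g=G-.017*M[:,0]+.004*M[:,2];print(th,proj(q,g),proj(q,g-.08*a))
    x,y=proj(q,G).astype(int);cv2.imwrite("pics/sa.png",q["pixels"][y-70:y+70,x-70:x+70,::-1])
    y0,x0=y-30,x-40;print(x0,y0);g=cv2.cvtColor(q["pixels"],cv2.COLOR_RGB2GRAY)
    for r in range(y0,y0+80,2): print(r,g[r,x0:x0+80:2].tolist())
E
python3 sil.py
```

```text
29.93 [0.5351 0.2334 0.202 ] x [-0.9103 -0.414   0.0012] y [-0.414   0.9103  0.0001] z [-0.0011 -0.0004 -1.    ] q [ 0.3235  0.0958  1.5557  0.      1.4912 -1.6741] F [ 0.2081 -0.1242 -3.2282] 0.028053509137183144
s [(array([282., 215.]), 0.93, 646), (array([459., 216.]), 0.75, 194)]
w []Traceback (most recent call last):
  File "sil.py", line 34, in <module>
    s,M,out=grab()
            ~~~~^^
  File "sil.py", line 10, in grab
    out.append((n,p,L[0]["mask"]))
                    ~^^^
IndexError: list index out of range
```

```bash
sed -i 's/out.append((n,p,L\[0\]\["mask"\]))/L and out.append((n,p,L[0]["mask"]))/; s/,w=out\[1\]\[2\]//; s/for name,o in((.*out\[1:\])):/for name,o in((("both",out),("scene",out[:1]),("wrist",out[1:])) if len(out)>1 else (("one",out),)):/' sil.py; python3 sil.py
```

```text
30.12 [0.5353 0.2335 0.2026] x [-0.9094 -0.4159  0.0002] y [-0.4159  0.9094  0.    ] z [-0.0002 -0.     -1.    ] q [ 0.3236  0.0953  1.5552  0.      1.4913 -1.6762] F [ 0.2504 -0.0931 -2.3867] 0.02782677875314096
s [(array([281., 218.]), 0.82, 580), (array([459., 215.]), 0.64, 199)]
w [(array([308., 261.]), 0.54, 7595), (array([322., 324.]), 0.85, 3857)]
both [ 0.6981 -0.004  -0.0056] 1.0845666854609692
scene [ 0.5397 -0.0153 -0.0025] 0.2453214706930091
wrist [ 0.3371  0.0162 -0.0087] 0.5102446844183474
[('scanner_grip', [(array([290.1, 199. ]), 0.74)]), ('scanner_nose', [(array([272.3, 226.9]), 0.64)]), ('scan_spot', []), ('label', [(array([263.5, 253.7]), 0.9), (array([272. , 264.8]), 0.3)])]
0.4 [290.3764 201.654 ] [277.7507 231.3015]
0.5 [290.3764 201.654 ] [274.6493 229.5089]
0.6 [290.3764 201.654 ] [271.6995 227.4481]
257 170
170 [98, 93, 91, 99, 139, 135, 135, 135, 136, 137, 137, 137, 140, 142, 144, 145, 146, 124, 124, 104, 85, 104, 104, 63, 99, 39, 22, 5, 124, 119, 117, 117, 119, 119, 118, 119, 119, 120, 118, 117]
172 [98, 105, 116, 79, 71, 136, 136, 136, 135, 134, 135, 136, 
[... 6764 characters left out ...]
, 119, 119, 117, 116, 118, 115, 113, 109, 89, 91, 90, 86, 82, 140, 155, 159, 157, 151, 151, 148, 145, 104, 31, 20, 10, 25, 39]
244 [178, 128, 112, 117, 117, 120, 122, 113, 10, 21, 15, 4, 126, 119, 118, 117, 119, 117, 116, 114, 90, 89, 86, 85, 83, 85, 83, 140, 149, 153, 151, 151, 152, 150, 144, 98, 60, 149, 204, 177]
246 [129, 131, 101, 114, 117, 120, 119, 136, 12, 17, 17, 1, 126, 121, 119, 115, 114, 128, 127, 81, 83, 84, 84, 83, 86, 86, 89, 75, 156, 153, 157, 157, 151, 142, 143, 143, 149, 151, 193, 192]
248 [127, 125, 125, 171, 122, 105, 109, 154, 3, 17, 15, 0, 138, 132, 120, 167, 169, 169, 170, 110, 91, 85, 87, 87, 90, 89, 88, 107, 165, 159, 152, 141, 139, 144, 140, 168, 197, 193, 199, 195]
```

The handle's edge slopes in the scene view give a tilt of about 0.53–0.54, against 0.57 for the label. That is close enough, about 2° off. Now down to the reading pose.

>>> {"api": "step_arm", "payload": {"deltas": [{"offset": [-0.35,0,1.4],"roll": 0},{"offset": [0,0,1.4],"roll": 0},{"offset": [0,0,1.0],"roll": 0},{"offset": [0,0,0],"roll": 0},{"offset": [0,0,0],"roll": 0}]}}

```text
t: 31.15
tool_pos: [0.5387, 0.235, 0.1649]
orientation: [-0.67, 3.069, 0.0]
force: [-0.4, -0.1, -2.7]
opening: 0.028
```

```bash
cat > aim.py <<'E'
from sil import *
s,M=st();q=cams.read_camera("scene");t=cams.read_camera("top")
for n,p in(("scene",q),("top",t)):
    print(n,{k:[(np.round(d["xy"],1).tolist(),round(d["score"],2)) for d in cams.pinpoint(p,k)[:2]] for k in("scanner_grip","scanner_nose","label")},"label model",proj(p,[.6094,.2678,.077]))
    for th in(.5,.54,.6):
        a=M[:,0]*np.sin(th)-M[:,2]*np.cos(th);g=s["tool_pos"]-M[:,2]*.0153-.0165*M[:,0];print(th,proj(p,g),proj(p,g-.08*a),proj(p,g-.12*a),g-.12*a)
L=cams.silhouettes(q,"scanner_grip");L=sorted(L,key=lambda d:np.hypot(*(np.array(d["xy"])-proj(q,s["tool_pos"]))))
run(s,M,[("s",q,L[0]["mask"])])
E
python3 aim.py
```

```text
31.15 [0.5387 0.235  0.1649] x [-0.9089 -0.417  -0.0003] y [-0.417   0.9089 -0.    ] z [ 0.0003  0.0001 -1.    ] q [ 0.3242  0.1274  1.59    0.      1.4239 -1.6768] F [-0.4266 -0.1206 -2.6641] 0.02797551205053444
scene {'scanner_grip': [([293.6, 213.4], 0.95), ([459.3, 214.5], 0.67)], 'scanner_nose': [([271.4, 243.1], 0.55), ([456.9, 234.8], 0.5)], 'label': [([266.7, 255.0], 0.96)]} label model [264.8577 256.1365]
0.5 [289.333  217.4808] [273.8599 244.3506] [266.528  257.0827] [0.606  0.2659 0.075 ]
0.54 [289.333  217.4808] [272.6781 243.5698] [264.786  255.9325] [0.6098 0.2677 0.0773]
0.6 [289.333  217.4808] [270.954  242.3235] [262.243  254.0979] [0.6153 0.2702 0.0812]
top {'scanner_grip': [([486.3, 328.6], 0.67)], 'scanner_nose': [([481.0, 332.8], 0.56)], 'label': []} label model [239.5641 242.2188]
0.5 [245.1797 257.7544] [241.9684 248.1974] [240.4982 243.822 ] [0.606  0.2659 0.075 ]
0.54 [245.1797 257.7544] [241.3592 246.9735] [239.6079 242.0316] [0.6098 0.2677 0.0773]
0.6 [245.1797 257.7544] [240.4544 245.1646] [238.2838 239.3813] [0.6153 0.2702 0.0812]
one [ 0.5191 -0.0164 -0.0007] 0.16465315527083546
```

The aim checks out: the modelled spot projects to (264.8,255.9), and the label is seen at (266.7,255.0). Now I hold.

>>> {"api": "step_arm", "payload": {"deltas": [{"offset": [0,0,0],"roll": 0},{"offset": [0,0,0],"roll": 0},{"offset": [0,0,0],"roll": 0},{"offset": [0,0,0],"roll": 0},{"offset": [0,0,0],"roll": 0},{"offset": [0,0,0],"roll": 0},{"offset": [0,0,0],"roll": 0},{"offset": [0,0,0],"roll": 0},{"offset": [0,0,0],"roll": 0},{"offset": [0,0,0],"roll": 0},{"offset": [0,0,0],"roll": 0},{"offset": [0,0,0],"roll": 0}]}}

```text
t: 33.1
tool_pos: [0.5385, 0.235, 0.1647]
orientation: [-0.671, 3.069, 0.0]
force: [0.0, -0.1, -2.1]
opening: 0.0279
```

>>> {"api": "step_arm", "payload": {"deltas": [{"offset": [0,0,0],"roll": 0},{"offset": [0,0,0],"roll": 0},{"offset": [0,0,0],"roll": 0},{"offset": [0,0,0],"roll": 0},{"offset": [0,0,0],"roll": 0},{"offset": [0,0,0],"roll": 0},{"offset": [0,0,0],"roll": 0}]}}

```text
t: 33.98
tool_pos: [0.5386, 0.235, 0.1648]
orientation: [-0.671, 3.069, -0.0]
force: [0.2, 1.0, -1.8]
opening: 0.0282
```

The two-second hold is done: 2.8 s still, with no drift. Now back over the pad, still tilted. I'll set the nose's lower edge on the pad and guide it upright.

>>> {"api": "step_arm", "payload": {"deltas": [{"offset": [1.5,0,-2],"roll": 0},{"offset": [1.5,-0.5,-2.5],"roll": 0},{"offset": [5,-0.5,0],"roll": 0},{"offset": [5,-0.6,0],"roll": 0},{"offset": [5.1,-0.5,0],"roll": 0},{"offset": [0,0,0],"roll": 0},{"offset": [0,0,5],"roll": 0},{"offset": [0,0,5],"roll": 0},{"offset": [0,0,2.0],"roll": 0},{"offset": [0,0,0],"roll": 0},{"offset": [0,0,0],"roll": 0}]}}

```text
t: 35.35
tool_pos: [0.3841, 0.1408, 0.0911]
orientation: [-0.67, 3.067, 0.0]
force: [0.7, 0.8, -1.3]
opening: 0.0278
```

```bash
cat > ret.py <<'E'
from sil import *
s,M=st();q=cams.read_camera("scene");w=cams.read_camera("wrist")
for n,p in(("s",q),("w",w)):
    L=cams.silhouettes(p,"scanner_grip");L=sorted(L,key=lambda d:np.hypot(*(np.array(d["xy"])-proj(p,s["tool_pos"]-[0,0,.02]))))
    print(n,[(np.round(d["xy"]),round(d["score"],2),int(d["mask"].sum())) for d in L[:2]])
    if L: run(s,M,[(n,p,L[0]["mask"])])
print("pad rel TCP in tool",M.T@(np.array([.4382,.1653,.01])-s["tool_pos"]))
print("pad seen",[(onz(w,d["xy"],.01),round(d["score"],2)) for d in cams.pinpoint(w,"pad_top")[:1]])
E
python3 ret.py
```

```text
35.35 [0.3841 0.1408 0.0911] x [-0.9088 -0.4171 -0.0019] y [-0.4171  0.9088 -0.0003] z [ 0.0019  0.0005 -1.    ] q [ 0.2259 -0.315   2.1433  0.0001  1.3114 -1.7752] F [ 0.6572  0.7961 -1.3302] 0.027781661161715977
s [(array([362., 264.]), 0.93, 646), (array([354., 289.]), 0.38, 495)]
one [ 0.4329 -0.0204  0.0013] 0.17494012330890296
w [(array([323., 319.]), 0.71, 3851), (array([591., 416.]), 0.32, 1433)]
one [ 0.5003 -0.0179 -0.0036] 0.31803461282693785
pad rel TCP in tool [-0.0593 -0.0003  0.0812]
pad seen []
```

>>> {"api": "step_arm", "payload": {"deltas": [{"offset": [0,0,0.8],"roll": 0},{"offset": [0,0,0.4],"roll": 0},{"offset": [0,0,0.2],"roll": 0},{"offset": [0,0,0],"roll": 0}]}}

```text
t: 36.1
tool_pos: [0.3825, 0.1403, 0.0754]
orientation: [0.67, -3.069, 0.0]
force: [-0.2, 0.5, -2.3]
opening: 0.0278
```

>>> {"api": "step_arm", "payload": {"deltas": [{"offset": [0,0,0.2],"roll": 0},{"offset": [0,0,0.2],"roll": 0},{"offset": [0,0,0],"roll": 0}]}}

```text
t: 36.48
tool_pos: [0.383, 0.1405, 0.0721]
orientation: [-0.671, 3.069, 0.0]
force: [-0.2, 0.4, 0.7]
opening: 0.0281
```

Contact on the pad: the vertical force changed by +3 N at z = 0.072. Now a light grip and the reverse arc, with slight downward pressure.

>>> {"api": "step_arm", "payload": {"deltas": [{"offset": [0,0,0],"roll": 0},{"offset": [0,0,0.1],"roll": 0},{"offset": [-0.8,0,-0.2],"roll": 0},{"offset": [-0.85,0,-0.2],"roll": 0},{"offset": [0,0,0],"roll": 0}], "grip_force": 6}}

```text
t: 37.1
tool_pos: [0.3983, 0.1475, 0.0746]
orientation: [-0.671, 3.069, 0.0]
force: [0.3, -0.1, -1.8]
opening: 0.0284
```

```bash
python3 ret.py
```

```text
37.1 [0.3983 0.1475 0.0746] x [-0.9088 -0.4171 -0.0001] y [-0.4171  0.9088  0.    ] z [ 0.0001  0.0001 -1.    ] q [ 0.2338 -0.2407  2.1155  0.      1.2666 -1.7673] F [ 0.2551 -0.0543 -1.8086] 0.028388334116813106
s [(array([357., 274.]), 0.82, 580), (array([461., 214.]), 0.74, 207)]
one [ 0.3368 -0.0165  0.0007] 0.20194039922243995
w [(array([322., 317.]), 0.63, 4884)]
one [ 0.4042 -0.0122 -0.0023] 0.2612474655630824
pad rel TCP in tool [-0.0437 -0.0005  0.0646]
pad seen []
```

>>> {"api": "step_arm", "payload": {"deltas": [{"offset": [0,0,0.3],"roll": 0},{"offset": [-0.8,0,0],"roll": 0},{"offset": [-0.8,0,0],"roll": 0},{"offset": [0,0,0],"roll": 0}], "grip_force": 4}}

```text
t: 37.85
tool_pos: [0.4133, 0.1543, 0.0719]
orientation: [-0.671, 3.068, 0.0]
force: [0.3, 0.8, 2.4]
opening: 0.0283
```

```bash
python3 ret.py
```

```text
37.85 [0.4133 0.1543 0.0719] x [-0.9088 -0.4171 -0.0009] y [-0.4171  0.9088 -0.0002] z [ 0.0009  0.0002 -1.    ] q [ 0.241  -0.1872  2.0757  0.      1.2522 -1.7601] F [0.3498 0.8339 2.4456] 0.028270148917645916
s [(array([356., 276.]), 0.67, 537), (array([456., 215.]), 0.5, 166)]
one [ 0.2615 -0.0085  0.001 ] 0.2373687407326972
w [(array([325., 319.]), 0.84, 7440)]
one [ 0.2306 -0.0112 -0.0057] 0.19508333918920126
pad rel TCP in tool [-0.0272 -0.0004  0.0619]
pad seen []
```

>>> {"api": "step_arm", "payload": {"deltas": [{"offset": [-0.7,0,0],"roll": 0},{"offset": [-0.7,0,0],"roll": 0},{"offset": [-0.4,0,0.1],"roll": 0},{"offset": [0,0,0],"roll": 0}]}}

```text
t: 38.6
tool_pos: [0.429, 0.1617, 0.0706]
orientation: [-0.671, 3.069, 0.0]
force: [0.8, 0.4, -0.2]
opening: 0.0278
```

```bash
python3 ret.py
```

```text
38.6 [0.429  0.1617 0.0706] x [-0.9089 -0.4171 -0.0001] y [-0.4171  0.9089  0.0001] z [ 0.0001  0.0001 -1.    ] q [ 0.2484 -0.1326  2.0301  0.0001  1.244  -1.7527] F [ 0.81    0.3926 -0.1641] 0.027803579201004666
s [(array([353., 280.]), 0.95, 428), (array([269., 274.]), 0.2, 2412)]
one [ 0.1636 -0.0013 -0.0013] 0.38839322061126047
w [(array([323., 309.]), 0.57, 9756)]
one [ 0.0646 -0.0062 -0.0042] 0.1557452477815689
pad rel TCP in tool [-0.0098 -0.0005  0.0606]
pad seen []
```

Nearly upright, and the nose is within about 3 mm of the pad centre. I'll release so it settles, then rise and check.

>>> {"api": "step_arm", "payload": {"deltas": [{"offset": [0,0,0],"roll": 0},{"offset": [0,0,0],"roll": 0},{"offset": [0,0,0],"roll": 0},{"offset": [0,0,0],"roll": 0},{"offset": [0,0,-3],"roll": 0},{"offset": [0,0,-5],"roll": 0},{"offset": [0,0,-5],"roll": 0},{"offset": [-2,0,0],"roll": 0},{"offset": [0,0,0],"roll": 0},{"offset": [0,0,0],"roll": 0}], "fingers": 6.5}}

```text
t: 40.1
tool_pos: [0.4459, 0.1695, 0.1997]
orientation: [0.67, -3.067, 0.0]
force: [-1.1, -0.4, 0.9]
opening: 0.0652
```

```bash
cat > fin.py <<'E'
from sil import *
s,M=st();w=cams.read_camera("wrist");q=cams.read_camera("scene")
for k,z in dict(scanner_grip=.09,scanner_nose=.01,pad_top=.01,scanner_pad=0).items():
    print(k,[(onz(w,d["xy"],z),np.round(d["xy"]),round(d["score"],2)) for d in cams.pinpoint(w,k)[:2]], "scene",[(np.round(d["xy"]),round(d["score"],2)) for d in cams.pinpoint(q,k)[:2]])
g=cv2.cvtColor(w["pixels"],cv2.COLOR_RGB2GRAY)
x,y=proj(w,[.4382,.1653,.136]).astype(int);print("end expected",x,y)
x0,y0=max(x-60,0),max(y-45,0);sub=(g[y0:y0+90,x0:x0+120]<62).astype(np.uint8)
n,l,S,c=cv2.connectedComponentsWithStats(sub,connectivity=4)
for k in range(1,n):
    if S[k,4]>150:
        cn=cv2.findContours((l==k).astype(np.uint8),0,1)[0][0];b=cv2.boxPoints(cv2.minAreaRect(cn))+[x0,y0]
        W=np.array([onz(w,p,.136)[:2] for p in b]);print(S[k],"ctr",W.mean(0),np.linalg.norm(W[1]-W[0]),np.linalg.norm(W[2]-W[1]))
for n_,p in(("s",q),("w",w)):
    L=cams.silhouettes(p,"scanner_grip");L=sorted(L,key=lambda d:np.hypot(*(np.array(d["xy"])-proj(p,[.438,.165,.09]))))
    if L:
        s2=dict(s,tool_pos=np.array([.4382,.1653,.0712]));run(s2,M,[(n_,p,L[0]["mask"])])
cv2.imwrite("pics/fin.png",w["pixels"][:,:,::-1])
E
python3 fin.py
```

```text
40.1 [0.4459 0.1695 0.1997] x [-0.9088 -0.4172  0.0023] y [-0.4172  0.9088  0.0003] z [-0.0022 -0.0007 -1.    ] q [ 0.2558 -0.1965  1.8424 -0.0001  1.4979 -1.7453] F [-1.0525 -0.4024  0.9494] 0.06519820666247106
scanner_grip [(array([0.4381, 0.1645, 0.09  ]), array([320., 224.]), 0.61)] scene [(array([352., 254.]), 0.75), (array([459., 218.]), 0.63)]
scanner_nose [(array([0.4366, 0.1654, 0.01  ]), array([322., 207.]), 0.76)] scene [(array([346., 290.]), 0.58), (array([460., 233.]), 0.5)]
pad_top [] scene [(array([354., 289.]), 0.7)]
scanner_pad [] scene [(array([350., 293.]), 0.65)]
end expected 320 239
[  29    0   65   36 1063] ctr [0.4212 0.1577] 0.04029687697790705 0.02259024338240016
one [ 0.0151 -0.0015 -0.0022] 0.02005382320690442
one [0.3957 0.0059 0.0039] 0.10102422590952764
```

Run:
```python
from st import *
w=cams.read_camera("wrist");g=cv2.cvtColor(w["pixels"],cv2.COLOR_RGB2GRAY)
for r in range(140,290,6): print(r,g[r,255:390:5].tolist())
c=np.array([.4382,.1653,0]);M=R.from_rotvec(robot.read_state()["orientation"]).as_matrix()
a=np.radians(np.degrees(np.arctan2(M[1,1],M[0,1])))
for th in(0,.4):
    X,Z=M[:,0],np.array([0,0,1]);ax=X*np.sin(th)+Z*np.cos(th);u=X*np.cos(th)-Z*np.sin(th);n=c+[0,0,.01]
    print(th,[np.round(proj(w,n+.126*ax+i*.014*u+j*.014*M[:,1])).tolist() for i in(-1,1) for j in(-1,1)],[np.round(proj(w,n+i*.026*u)).tolist() for i in(-1,1)],"pad",[np.round(proj(w,c+[0,0,.01]+.038*i*X)).tolist() for i in(-1,1)])
q=cams.read_camera("top")
L=cams.pinpoint(w,"pin_grip");print("pin",[(onz(w,d["xy"],.066),round(d["score"],2)) for d in L[:2]])
```

```text
140 [150, 206, 207, 210, 212, 214, 216, 219, 220, 221, 224, 221, 217, 217, 220, 148, 148, 144, 142, 140, 140, 139, 207, 205, 201, 199, 205]
146 [205, 219, 221, 218, 218, 216, 218, 219, 219, 218, 221, 222, 221, 216, 221, 145, 146, 145, 142, 141, 139, 136, 203, 200, 197, 145, 189]
152 [208, 218, 221, 225, 223, 220, 218, 220, 220, 221, 218, 216, 219, 218, 147, 143, 139, 137, 139, 138, 137, 171, 203, 198, 190, 189, 189]
158 [218, 219, 221, 221, 223, 220, 221, 221, 216, 214, 215, 217, 217, 216, 140, 136, 134, 130, 129, 143, 130, 193, 191, 197, 193, 186, 183]
164 [214, 218, 216, 212, 213, 214, 214, 217, 213, 211, 193, 134, 113, 120, 113, 124, 122, 125, 126, 125, 145, 187, 179, 183, 191, 188, 188]
170 [207, 209, 206, 204, 203, 199, 195, 196, 202, 115, 177, 129, 71, 51, 51, 97, 109, 101, 128, 129, 193, 187, 184, 189, 189, 193, 191]
176 [213, 213, 201, 192, 190, 189, 189, 184, 164, 148, 46, 47, 49, 31, 27, 32, 32, 52, 108, 124, 198, 189, 187, 195, 196, 194, 202]
182 [206, 211, 205, 197, 187, 183, 185, 168, 111, 49, 48, 48, 26, 25, 27, 28, 32, 33, 32, 131, 140, 203, 199, 205, 207, 207, 208]
18
[... 1898 characters left out ...]
13, 208, 202, 198, 203, 205, 204, 208, 210, 215, 211, 207, 238, 250, 251, 251, 249, 245, 251, 84, 250]
278 [54, 223, 223, 223, 217, 206, 206, 200, 91, 198, 204, 204, 209, 208, 211, 212, 210, 207, 248, 251, 251, 251, 250, 249, 250, 249, 64]
284 [23, 214, 209, 220, 214, 206, 130, 232, 233, 235, 208, 116, 201, 208, 211, 214, 216, 246, 249, 251, 251, 251, 251, 250, 249, 250, 249]
0 [[300.0, 258.0], [342.0, 258.0], [299.0, 217.0], [343.0, 217.0]] [[322.0, 232.0], [322.0, 180.0]] pad [[322.0, 244.0], [322.0, 167.0]]
0.4 [[299.0, 181.0], [343.0, 181.0], [299.0, 140.0], [342.0, 140.0]] [[322.0, 232.0], [322.0, 181.0]] pad [[322.0, 244.0], [322.0, 167.0]]
pin [(array([0.6467, 0.1935, 0.066 ]), 0.58)]
```

The end face sits at rows 217–257, as predicted for upright (217–258), and the scanner is within about 2 mm of the pad centre. The pin is still seen at (0.647,0.1935). Handing in.

```bash
python3 -c "
from plant import robot
print(robot.close_job())"
```

```text
the job is handed in; nothing more can be done
None
```

The job is handed in at about 40 s of the 72 s allowed. By my last checks it was done as asked, in order.

- **Turntable:** I pushed it by its post until the force rose to about 18 N against the stop.
- **Pin:** It went through both holes until the flange seated, with z stalled and 20 N of push. The last look still showed it there.
- **Scan:** The tool can't tilt, so I tilted the scanner in the jaws by blocking its nose against the pad's rim. I then held it about 40 mm from the label for about 2.8 s. The modelled reading spot fell within 1–2 mm of my label estimate, and its projection was about 2 px from where the label showed.
- **Scanner return:** I guided it upright on its pad. At the last look it was upright, with tilt about 0.015 rad, and 1–2 mm from the pad centre.

**Checks that failed or disagreed:**
- **First tilt:** The first attempt, on top of the pad, only dragged the scanner.
- **Slip in the jaws:** The handle slipped about 16 mm in the pads. It stayed held and I allowed for it in the aim.
- **Tilt readings:** During the scan they ran from 0.50 to 0.57 rad, against 0.57 for the label, so the axis was probably about 2° off square (up to 4°).
- **Final fit:** One wrist-view silhouette fit after the return reported 0.4 rad of tilt. The pixel check of the handle's end face and the scene view both contradicted it.
- **Not checked:** I did not check the jars, tape roll and house block again before handing in. No move was planned near them.

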